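# Hang a bracket on the coating rack

## Robot

A 6-joint arm with a two-finger parallel gripper is mounted at the origin on the work surface; the furniture and walls round the work are solid. World frame = base frame: x ahead of the robot, y to its left, z up, the work surface at z = 0. Lengths are in m, angles in rad, forces in N, time in s.
With the tool pointing down it reaches from about 0.375 to 0.925 m from the base axis. Payload 5.7 kg.
Tool frame: the origin (TCP) lies at the very end of the fingers, on their centre line; the grasp point (between the pads) lies 19 mm behind it; z points along the fingers, y is the line along which they close (so a half turn about z gives the same grasp; the last joint's range is limited). The gripper opens to 88 mm and grips with 3 to 60 N. Pads are 20 mm wide; open, the fingers measure 115 mm over their backs; the gripper's body (75 mm by 178 mm) begins 61 mm behind the grasp point.
Start: joints at [-1.434, 0.359, 1.51, -0, 1.272, -0.115], TCP at [0.149, -0.581, 0.223] pointing down, gripper open.
Joint ranges: [-2.97, 2.97], [-1.01, 2.36], [0.21, 2.38], [-0.96, 4.11], [0.2, 2.71], [-2.98, 2.98]. Speed limits (rad/s): [2.39, 2.39, 3.14, 3.14, 3.14, 3.14].

## Interface

Orientations are given as a rotation vector (axis times angle).
In Python, from plant import readout, vision, manip, models gives the robot as it stands.
- The arm moves only by the shell command python3 -m handwheel 'ROWS' [OPENING] [FORCE]. ROWS is JSON, a list of rows, each an object of numbers: "dx", "dy", "dz": the shift along the tool's x, y, z in cm; "spin": the turn about the tool's z in rad. In form: [{"dx": .., "dy": .., "dz": .., "spin": ..}, ...]. A call has 1 to 20 rows; each row is the pose to reach, as a shift and turn from the pose commanded when the call began, along the tool's axes at that moment; what a row does not reach only later rows make up. A row lasts 1/8 s, in which the tool goes at most 62.5 mm and 10.7 degrees, less where a joint would pass 70% of its speed; a pose out of reach is approached as far as the arm can. A call with a gripper value outside its range is refused whole. OPENING is the opening, from 0 (shut) to 1 (fully open), set as the call begins (- or left out, the last holds). The fingers move at their own pace and stop on an object; FORCE is the grip in N (left out, the last holds). Time passes only in rows, so rows that repeat a pose let the fingers close. It gives the time, the measured TCP pose, the force, the opening and the grip force at its end, in the units of the state.
- readout.observe(): the state, without advancing time (a new reading comes with each control period).
- vision.camera(name): name is "side" or "top" or "wrist"; returns a dict with "pixels" (400x640x3 uint8, red, green, blue), "fx", "fy", "cx", "cy" (pixels), "k1" (the pictures are not rectified: a ray, as slopes to the right and down, at radius r is drawn at 1 + k1 r^2 times it, then the intrinsics apply), "R" (3x3) and "t" (3): a world point X has camera coordinates R X + t. Camera axes: x right, y down, z forward; pixel columns grow to the right and rows downward; lengths in m; the calibration is good to about 2 mm. A picture is of the moment at which its call begins. There is no depth.
- manip.sign_off(): hands the job in; it is judged then, once.
Trained networks look in a picture, given as the dict that the camera call returned (one of the last four; its "shot" number tells which), for a name from the list of things; names that differ only in an ending like _2 or _b are one class to them, and where a whole thing is asked for, a point or a joint stands for the part that bears it (a point fixed in the world has none). Each returns a list of dicts, best first, with "score" (0 to 1); they miss things now and then, are a little off and sometimes report something else, mostly with a low value. They report only what shows in the picture. A call takes as long as a camera call. They do not tell look-alikes from the thing itself.
- models.find_in(label, picture): "box" ([centre column, centre row, width, height] in pixels, round what is visible of it).
- models.outline_of(label, picture): "region" (400x640 bool, what is visible of it) and "box" ([centre column, centre row, width, height] in pixels, round what is visible of it).
The state is a dict: "time": time; "joint_positions": joint angles; "qvel": joint speeds; "joint_torque": joint torques, N m; "position": TCP position; "orientation": TCP orientation; "contact_force": force on the tool from outside, world axes, zero at the start; "wrist_torque": the same for the moment, N m; "finger_gap": opening from 0.0 (shut) to 1.0 (fully open); "grip_force": force on a finger pad.
Only numpy, scipy, OpenCV 4.12 (cv2) and the standard library are available. Lean on these libraries where they do the work, as an engineer would, in place of code of your own. Each camera call takes 0.05 s, during which the arm holds its last target. There are 200 camera calls.

## Task

Get the welded angle bracket ready for coating: take the spare S-hook from the peg of the small stand and hook it over the rack's notched bar so that it sits right down in the middle notch, then hang the bracket by its hole in the bottom of the hook's lower curl, let go and leave it hanging quietly. The bar may be clamped up to two centimetres to one side in its forks, so feel for the notch with a light hand: never load the rack through the hook with more than 20 N, and leave the other things where they are.

Things in the scene. Friction and masses are not known exactly. Their poses are not given: they have to be found in the camera images.
- rack: Fixed coating rack: notched flat bar 530x10x20 mm along rack y, in forked grey uprights at y = +-215 mm, drip pan below. Origin on the table under the bar's middle, x away from the robot. Bar's top edge at z = 280 mm. Five notches 4.5 mm deep, 70 mm apart, 11.2 mm wide at the mouth, 10 at the floor. The bar may lie up to 20 mm off centre along y (unreported). A done bracket hangs at y = +140.
- middle_notch (a point): Point on the rack where the floor of the bar's middle notch lies when the bar is exactly centred (z = 275.5 mm): x across the bar, y along it. It belongs to the rack, not to the bar, so the real notch may be up to 20 mm either way along y.
- s_hook: Loose S-hook of dark 8 mm plate in its x-z plane, 0.2 kg, 147 mm tall. Origin: centre of the upper curl (inner radius 9, band 15 mm at the crown), tip at +x down to z = -22, shank at -x, inner face x = -10.5 to z = -44, crossing over below z = -60: a bar enters below the tip, from +x, then moves up into the curl. Origin 7.5 mm below the bar's edges: rack z = 272.5 on the bar's top, 268 in a notch.
- hook_crown (a point): Top of the hook's crown, 24 mm above its origin. Flat parallel faces 8 mm apart (across the hook's y) to grip from above. With the hook in a notch the crown stands 12 mm above the bar's top edge, so grip no deeper than about 9 mm.
- hook_seat (a point): Inside bottom of the hook's lower curl, 113.5 mm below the hook's origin: the point that carries the load. Curl inner radius 9.5 mm, band 10 mm high.
- hook_tip (a point): Centre of the end of the lower curl's tip, at x = -26, z = -102 mm from the hook's origin; the tip is 8 mm square with a round end, straight for its last 22 mm, and rises towards -x at 38 degrees above level (so towards the robot when the hook's x points away from it).
- peg_stand: Fixed stand: grey disc 90 mm across, 12 mm high, with a post at its +y side and a level round peg 14 mm across along its y from y = +20 to -52 mm, axis 155 mm above the table, end collar 19 mm across. Nothing on it rises above the peg. Origin: underside of the disc. The S-hook hangs on the peg, its plane square to it.
- bracket: Loose dark angle bracket, 0.38 to 0.56 kg, standing on its foot. Origin: centre of the underside, x towards the leg. Foot 60x60x6 mm (x -33 to 27), leg 6 mm thick (x 27 to 33), 60 wide, 100 tall, and between them a triangular gusset 8 mm thick (y = +-4), 55 mm along the foot and up the leg, its free edge sloping at 45 degrees and facing -x and up. Hung free, its foot swings 10 degrees to +x.
- hang_hole (a point): Centre of the round hanging hole through the bracket's leg, 29 mm across, 78 mm above the underside, x = 30 mm; the leg's top edge is 22 mm above. The hole's axis is the bracket's x. Hung, its centre is 14.5 mm below the hook's seat.
- gusset_grip (a point): Point in the gusset to grip (fingers either side, along bracket y), at x = -2, z = 34 mm, 2.8 mm inside the middle of the sloping edge; the corner of leg and foot lies 40 mm further in.
- brass_rest: Loose brass block 30x50x25 mm lying near the work. Bystander; origin at the centre of its underside.
- nozzle: Loose brass-coloured torch nozzle 23 mm across, 66 mm long, lying near the work. Bystander; origin at the middle of its underside.
- tips: Loose small blue plastic box 41x61x23 mm lying near the work. Bystander; origin at the centre of its underside.
Things that resemble listed ones, but are neither listed nor needed, are in the scene too. Leave any orange or yellow look-alike of the bracket alone.

How it is judged:
By the outcome, as a careful person would: the job done as asked, in the order asked, and still so for the second after the job is handed in, with the robot touching nothing.
It also fails if it takes over 72 s, if anything falls off the work surface, if the arm or the gripper's body presses on something with over 40 N, if the wrist force passes 120 N, or if a joint passes its speed limit or range.

## Working session

There is one attempt and no reset: what is moved stays moved. The work goes in short steps, Python scripts to look and compute and a shell command to move; the robot and the scene stay as the last step left them, time stands still between calls to the robot, and variables do not carry over. Pictures are saved under pics/ and viewed, at most 10 in all, crops included, and the job is handed in when it is done.

```bash
mkdir -p pics; ls; cat > h.py <<'E'
import numpy as np,cv2
from plant import readout,vision,manip,models
from scipy.spatial.transform import Rotation as Ro
def proj(c,X):
    p=np.atleast_2d(X)@np.array(c["R"]).T+np.array(c["t"]); s=p[:,:2]/p[:,2:]; r2=(s**2).sum(1,keepdims=True)
    s=s*(1+c["k1"]*r2); return s*[c["fx"],c["fy"]]+[c["cx"],c["cy"]]
def ray(c,uv):
    d=(np.array(uv,float)-[c["cx"],c["cy"]])/[c["fx"],c["fy"]]; s=d.copy()
    for _ in range(20): s=d/(1+c["k1"]*(s@s))
    R=np.array(c["R"]); v=R.T@np.r_[s,1]; return -R.T@np.array(c["t"]),v/np.linalg.norm(v)
def atz(c,uv,z):
    o,v=ray(c,uv); return o+v*(z-o[2])/v[2]
def save(c,n,crop=None,k=1):
    im=c["pixels"][:,:,::-1]
    if crop: im=im[crop[1]:crop[3],crop[0]:crop[2]]
    cv2.imwrite("pics/"+n,cv2.resize(im,None,fx=k,fy=k,interpolation=cv2.INTER_CUBIC))
E
python3 - <<'E'
from h import *
s=readout.observe(); print(s["time"],s["position"],s["orientation"],s["finger_gap"],s["contact_force"])
ims=[]
for n in ["side","top"]:
    c=vision.camera(n); save(c,n+"0.png",k=1.25)
    o,v=ray(c,[320,200]);print(n,o.round(3),v.round(3),c["fx"])
    for l in ["rack","s_hook","peg_stand","bracket","brass_rest","nozzle","tips"]:
        print(l,[(round(d["score"],2),np.round(d["box"]).astype(int).tolist()) for d in models.find_in(l,c)[:4]])
E
```

```text
pics
0.0 [ 0.14939973 -0.58039859  0.22182248] [-3.11496657e+00 -3.94207173e-01 -4.81103308e-05] 0.9970254029485689 [0.40916969 0.36534719 0.19408478]
side [0.45  0.823 0.661] [ 0.012 -0.877 -0.481] 385.82669411201664
rack [(0.68, [263, 207, 69, 174]), (0.3, [325, 203, 25, 32])]
s_hook [(0.8, [321, 256, 17, 53])]
peg_stand [(0.83, [321, 268, 41, 84]), (0.49, [310, 344, 29, 25]), (0.41, [322, 257, 19, 52])]
bracket [(0.91, [323, 203, 29, 32]), (0.75, [387, 215, 24, 32]), (0.56, [352, 221, 21, 35])]
brass_rest [(0.59, [311, 343, 28, 26])]
nozzle [(0.46, [262, 354, 28, 18])]
tips [(0.67, [324, 258, 20, 54]), (0.44, [331, 254, 22, 19])]
top [ 0.224 -0.003  1.234] [ 0.201 -0.031 -0.979] 416.15551921306263
rack [(0.78, [369, 143, 216, 75])]
s_hook []
peg_stand [(0.85, [272, 205, 32, 29]), (0.4, [372, 142, 216, 74])]
bracket [(0.72, [406, 206, 25, 29]), (0.71, [276, 198, 8, 26]), (0.59, [210, 168, 14, 21]), (0.56, [371, 233, 32, 33])]
brass_rest [(0.5, [218, 197, 19, 24])]
nozzle [(0.43, [210, 166, 15, 21]), (0.32, [370, 144, 216, 71])]
tips [(0.7, [273, 205, 30, 29]), (0.58, [327, 213, 22, 21]), (0.28, [218, 196, 24, 19])]
```

View pics/side0.png

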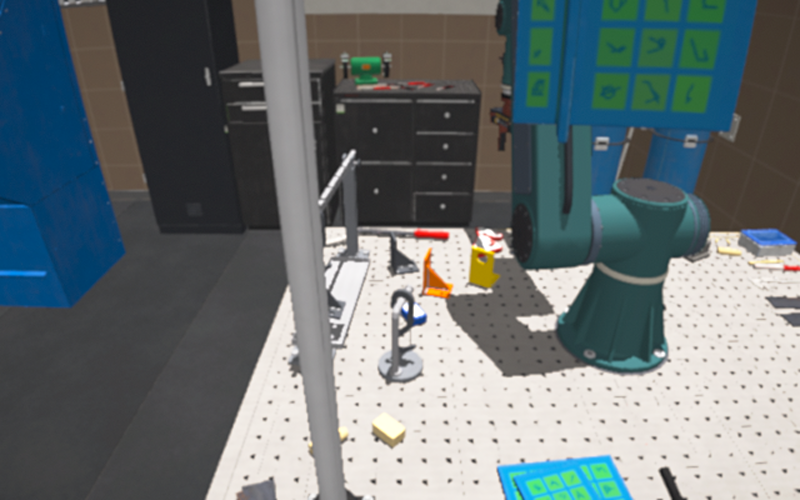

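View pics/top0.png

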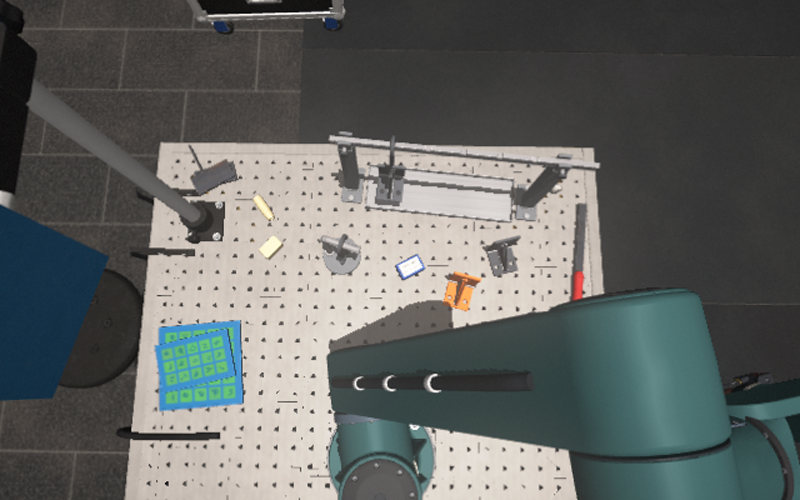

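The dark bracket is at side px (320,204) and top px (402,204). The orange look-alike is at top (369,232) and the yellow one at side (387,213). The dark one fits the description. I'll confirm it in a crop of the work area.

```bash
python3 - <<'E'
from h import *
c=vision.camera("top"); save(c,"top1.png",(255,100,485,250),3.45)
for uv,z in [([402,204],0.05),([272,205],.01),([327,213],.02),([218,197],.02),([210,166],.01)]: print(uv,atz(c,uv,z).round(3))
c=vision.camera("wrist");o,v=ray(c,[320,200]);print(o,v,c["fx"]); R=Ro.from_rotvec(readout.observe()["orientation"]).as_matrix();p=readout.observe()["position"]
print("cam in tool",R.T@(o-p),R.T@v, (np.array(c["R"])@R).round(3))
E
```

```text
[402, 204] [ 0.459 -0.279  0.05 ]
[272, 205] [0.459 0.102 0.01 ]
[327, 213] [ 0.435 -0.062  0.02 ]
[218, 197] [0.479 0.263 0.02 ]
[210, 166] [0.577 0.294 0.01 ]
[ 0.22347381 -0.5621215   0.38644664] [-0.25303612 -0.08105    -0.96405582] 320.41147263764907
cam in tool [ 7.63812964e-02  8.72279218e-05 -1.63799588e-01] [-0.26523875  0.01551829  0.96405788] [[-0.    1.    0.  ]
 [-0.96 -0.   -0.28]
 [-0.28 -0.    0.96]]
```

View pics/top1.png

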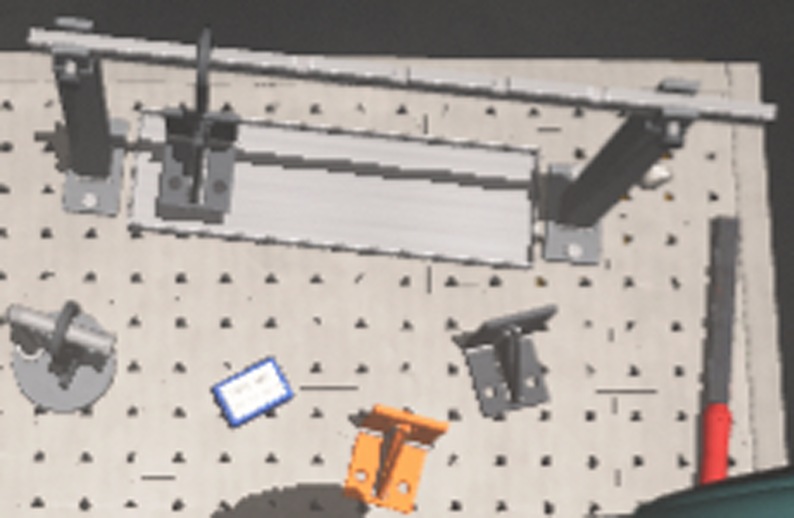

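The crop shows the dark bracket at crop (505,360), with its gusset facing the robot. Orange at (400,455) is the look-alike. The hook on the peg is at (65,330), and the bar runs from (38,38) to (770,112), offset to the right. Next I'll move above the bracket for a near look, and enlarge the hook in the side view.

```bash
python3 -m handwheel '[{"dx":5,"dy":-2.7,"dz":-1},{"dx":10,"dy":-5.4,"dz":-2},{"dx":15,"dy":-8.1,"dz":-3},{"dx":20,"dy":-11,"dz":-3},{"dx":25,"dy":-13.6,"dz":-3},{"dx":30,"dy":-16.3,"dz":-3},{"dx":34,"dy":-18.5,"dz":-3},{"dx":37,"dy":-20.3,"dz":-3},{"dx":38.5,"dy":-21,"dz":-3},{"dx":38.5,"dy":-21,"dz":-3},{"dx":38.5,"dy":-21,"dz":-3},{"dx":38.5,"dy":-21,"dz":-3}]'
python3 - <<'E'
from h import *
c=vision.camera("side"); a=c["pixels"][215:315,285:365,::-1]; a=cv2.resize(a,(480,600),interpolation=cv2.INTER_CUBIC)
w=vision.camera("wrist"); np.save("w.npy",w["pixels"])
b=cv2.resize(w["pixels"][:,120:520,::-1],(600,600))
cv2.imwrite("pics/m2.png",a); cv2.imwrite("pics/w2.png",cv2.resize(w["pixels"][:,:,::-1],(800,500)))
for l in ["bracket","hang_hole","gusset_grip"]:
    print(l,[(round(d["score"],2),np.round(d["box"],1).tolist()) for d in models.find_in(l,w)[:3]])
s=readout.observe();print(s["time"],s["position"],s["orientation"])
E
```

```text
bracket [(0.77, [30.1, 28.7, 60.3, 52.0])]
hang_hole [(0.66, [33.6, 26.1, 63.9, 48.7])]
gusset_grip [(0.82, [33.6, 28.5, 62.4, 55.8])]
1.15 [ 0.14949817 -0.5810515   0.22262319] [-3.11660364e+00 -3.94572820e-01 -2.05839967e-05]schema error: expected keys dx, dy, dz, spin
```

View pics/m2.png

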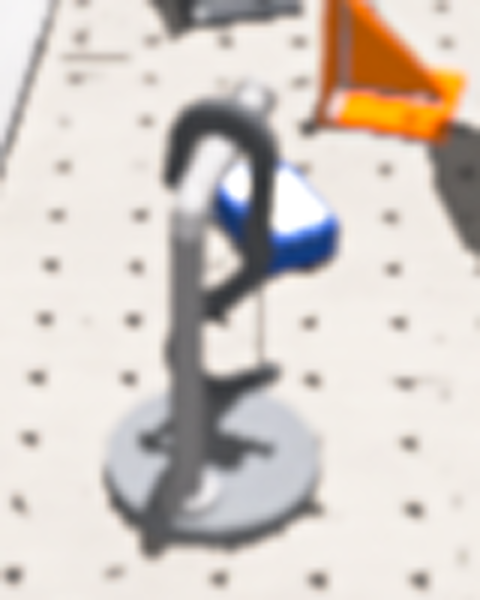

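View pics/w2.png

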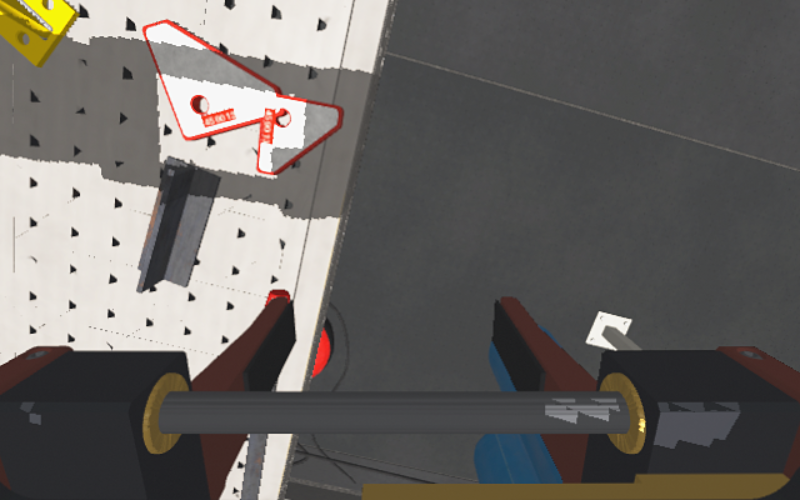

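The side crop shows the hook's tip at left (175,180), away from the robot. The shank is on the robot's side and the lower tip at (270,375) points at the robot, so the hook's x points away from it. The move was refused because each row needs all keys.

```bash
python3 -m handwheel '[{"dx":5,"dy":-3.3,"dz":-1,"spin":0},{"dx":10,"dy":-6.7,"dz":-2,"spin":0},{"dx":15,"dy":-10,"dz":-3,"spin":0},{"dx":20,"dy":-13.5,"dz":-3,"spin":0},{"dx":24,"dy":-17,"dz":-3,"spin":0},{"dx":28,"dy":-19.5,"dz":-3,"spin":0},{"dx":30.5,"dy":-21.5,"dz":-3,"spin":0},{"dx":31.5,"dy":-22,"dz":-3,"spin":0},{"dx":31.5,"dy":-22,"dz":-3,"spin":0},{"dx":31.5,"dy":-22,"dz":-3,"spin":0}]'
python3 - <<'E'
from h import *
w=vision.camera("wrist"); save(w,"w3.png",k=1.25)
for l in ["bracket","hang_hole","gusset_grip"]:
    print(l,[(round(d["score"],2),np.round(d["box"],1).tolist()) for d in models.find_in(l,w)[:3]])
m=models.outline_of("bracket",w)[:2]
for d in m: print(d["box"],cv2.minAreaRect(np.argwhere(d["region"])[:,::-1].astype(np.float32)))
s=readout.observe();print(s["time"],s["position"],s["orientation"])
for z in (0,.1): print(proj(w,[s["position"]]))
E
```

```text
time: 2.4
position: [0.3992, -0.2905, 0.2526]
orientation: [3.117, 0.393, -0.001]
contact_force: [-0.1, 0.8, 0.8]
finger_gap: 0.997
grip_force: 0.0
bracket [(0.81, [324.0, 130.6, 66.2, 60.1]), (0.62, [223.8, 171.6, 72.5, 63.7])]
hang_hole [(0.9, [258.1, 264.4, 45.6, 57.5]), (0.86, [325.4, 126.0, 62.9, 59.2]), (0.7, [219.9, 172.6, 72.4, 65.7])]
gusset_grip [(0.74, [254.8, 266.1, 47.6, 59.5]), (0.68, [222.4, 171.6, 73.5, 67.2]), (0.55, [323.8, 128.1, 64.7, 58.1])]
[223.2, 171.7, 70.2, 63.8] ((216.14649963378906, 167.39808654785156), (70.5508804321289, 51.157371520996094), 28.610462188720703)
[255.4, 265.1, 47.1, 55.5] ((249.25003051757812, 263.7500305175781), (48.08325958251953, 41.719295501708984), 45.0)
2.65 [ 0.39931962 -0.29011074  0.25262001] [-3.11687985e+00 -3.92649757e-01  1.67313308e-04]
[[314.31142662 253.85577123]]
[[314.31142662 253.85577123]]
```

View pics/w3.png

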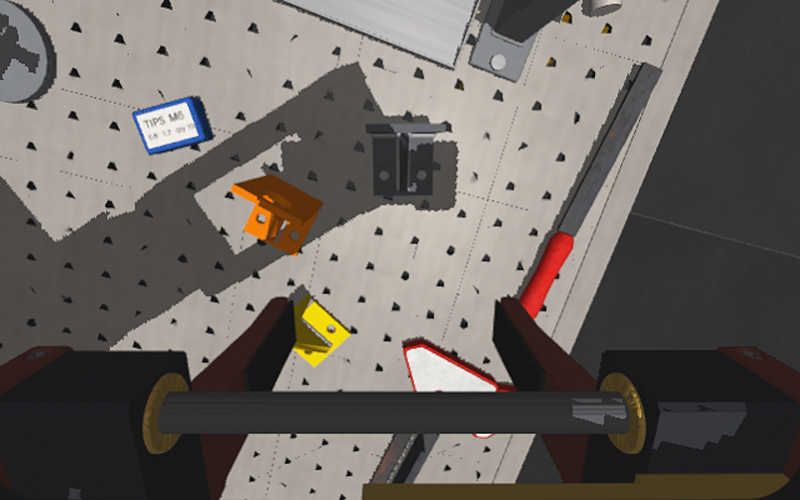

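The wrist view shows the dark bracket at view px (405,160), its leg level in the picture at row 127 and its foot's near edge at row 195 (columns 372–433). It's already aligned with the tool's yaw. Next, the stand.

```bash
python3 -m handwheel '[{"dx":1.5,"dy":-5,"dz":0,"spin":0},{"dx":3,"dy":-11,"dz":0,"spin":0},{"dx":4.5,"dy":-17,"dz":0,"spin":0},{"dx":6,"dy":-23,"dz":0,"spin":0},{"dx":7.5,"dy":-29,"dz":0,"spin":0},{"dx":9,"dy":-34.5,"dz":0,"spin":0},{"dx":9.7,"dy":-37.8,"dz":0,"spin":0},{"dx":9.7,"dy":-37.8,"dz":0,"spin":0},{"dx":9.7,"dy":-37.8,"dz":0,"spin":0},{"dx":9.7,"dy":-37.8,"dz":0,"spin":0}]'
python3 - <<'E'
from h import *
c=vision.camera("top")
a,b=atz(c,[258.5,191.3],.16),atz(c,[286.9,201.4],.16);print("peg",a,b)
w=vision.camera("wrist"); save(w,"w4.png",k=1.25)
for l in ["peg_stand","s_hook","hook_crown"]:
    print(l,[(round(d["score"],2),np.round(d["box"],1).tolist()) for d in models.find_in(l,w)[:3]])
E
```

```text
time: 3.9
position: [0.3997, 0.0996, 0.2527]
orientation: [3.117, 0.392, -0.0]
contact_force: [-0.5, -0.5, -0.4]
finger_gap: 1.0
grip_force: 0.0
peg [0.46623837 0.12566509 0.16      ] [0.43995318 0.05001312 0.16      ]
peg_stand [(0.63, [341.0, 132.2, 101.8, 93.2])]
s_hook [(0.77, [341.4, 141.9, 44.1, 56.6])]
hook_crown [(0.82, [345.7, 142.6, 42.8, 53.2])]
```

View pics/w4.png

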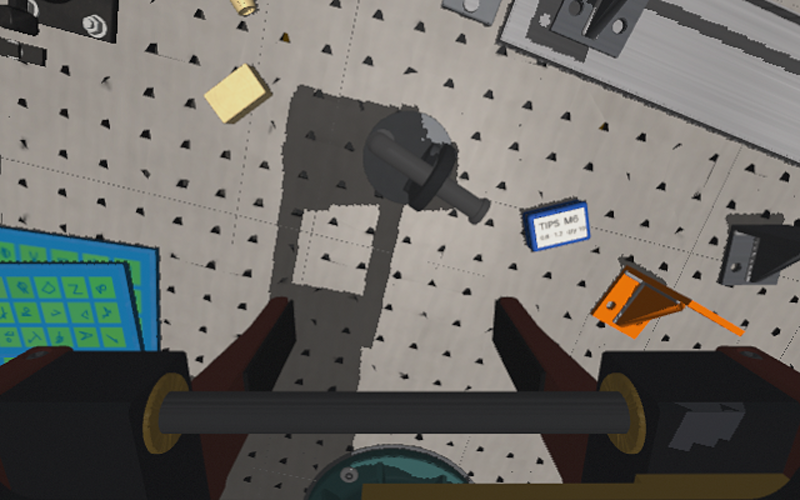

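The view shows the peg running from (378,142) at the post to its collar at (483,210). The hook arcs over it from (455,148) to (412,205).

```bash
python3 - <<'E'
from h import *
w=vision.camera("wrist")
V=lambda u,v,z: atz(w,[u/1.25,v/1.25],z)[:2]
A=V(380,143,.155);B=V(483,210,.155);d=(B-A)/np.linalg.norm(B-A)
print("A",A,"B",B,"len",np.linalg.norm(B-A),"hookx yaw",np.degrees(np.arctan2(d[0],-d[1]))*-1, d)
print("stand base", V(410,157,.012)) 
# hook mask: top part
m=models.outline_of("s_hook",w)[0]["region"]; ys,xs=np.nonzero(m)
r=cv2.minAreaRect(np.c_[xs,ys].astype(np.float32));print(r)
im=w["pixels"][90:190,270:410,::-1].copy(); cv2.imwrite("pics/w5.png",cv2.resize(im,None,fx=5.5,fy=5.5,interpolation=cv2.INTER_CUBIC))
E
```

```text
A [0.46934892 0.12683336] B [0.44490459 0.05104081] len 0.07963690147292476 hookx yaw 17.875358598143904 [-0.30694733 -0.9517265 ]
stand base [0.46144785 0.0994388 ]
((343.4212951660156, 139.82582092285156), (25.333946228027344, 58.61787414550781), 32.0053825378418)
```

View pics/w5.png

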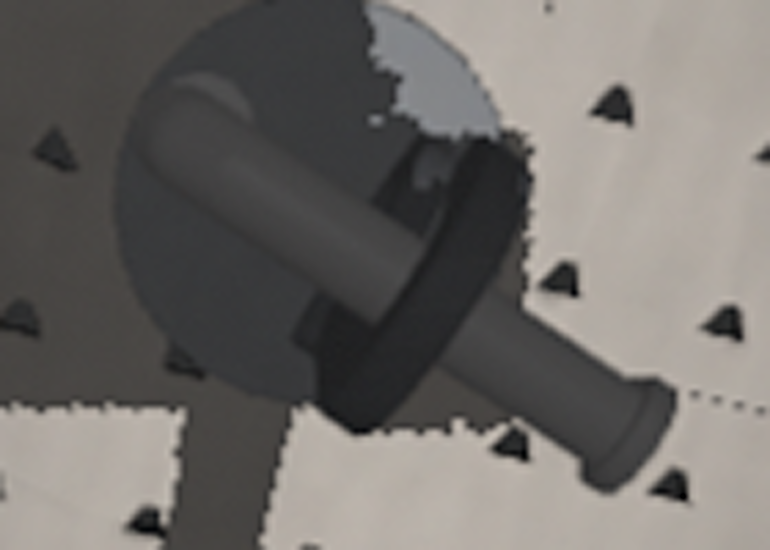

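The hook's plane lies about 32° clockwise of the tool, with its crown centred at crop (437,275), i.e. px (349.5,140).

```bash
cat >> h.py <<'E'
def go(x,y,z,yaw=None):
    s=readout.observe();R=Ro.from_rotvec(s["orientation"]).as_matrix();p=s["position"]
    cur=np.arctan2(R[1,0],R[0,0]);d=R.T@(np.array([x,y,z])-p)*100
    sp=0 if yaw is None else -(np.radians(yaw)-cur)
    print("t",round(s["time"],2),"pos",np.round(p,4),"yaw",round(np.degrees(cur),2),"F",np.round(s["contact_force"],1),"gap",round(s["finger_gap"],4),round(s["grip_force"],1),"-> dx dy dz spin",d.round(2),round(sp,3))
E
python3 - <<'E'
from h import *
w=vision.camera("wrist")
C=atz(w,[349.5,140],.177);A=np.array([.46935,.12683]);d=np.array([-.307,-.952])
t=(C[:2]-A)@d; P=A+t*d; print("crown ray",C,"on peg",P,"t",t)
go(P[0],P[1],.23,-17.9)
E
```

```text
crown ray [0.46034817 0.08972736 0.177     ] on peg [0.45765782 0.09057282] t 0.03808527033717034
t 4.3 pos [0.3995 0.1005 0.2527] yaw 14.4 F [-0.1 -0.4  0.1] gap 1.0022 0.0 -> dx dy dz spin [5.38 2.41 2.27] 0.564
```

```bash
python3 -m handwheel '[{"dx":1.5,"dy":0.6,"dz":0.5,"spin":0.14},{"dx":3,"dy":1.3,"dz":1,"spin":0.28},{"dx":4.3,"dy":1.9,"dz":1.6,"spin":0.42},{"dx":5.4,"dy":2.4,"dz":2.2,"spin":0.564},{"dx":5.4,"dy":2.4,"dz":2.2,"spin":0.564},{"dx":5.4,"dy":2.4,"dz":2.2,"spin":0.564},{"dx":5.4,"dy":2.4,"dz":2.2,"spin":0.564}]' 0.5
python3 - <<'E'
from h import *
w=vision.camera("wrist"); save(w,"w6.png",(220,140,420,290),4)
for X in ([.458,.0905,.177],): print((proj(w,X)-[220,140])*4)
go(.458,.0905,.169,-17.9)
E
```

```text
time: 5.18
position: [0.4574, 0.0911, 0.2309]
orientation: [-3.104, 0.486, -0.0]
contact_force: [0.3, 0.2, -0.1]
finger_gap: 0.498
grip_force: 0.0
[[380.59780352 324.64987791]]
t 5.22 pos [0.4574 0.0911 0.231 ] yaw -17.81 F [ 1.  -0.7  0.5] gap 0.4978 0.0 -> dx dy dz spin [0.07 0.04 6.2 ] 0.002
```

View pics/w6.png

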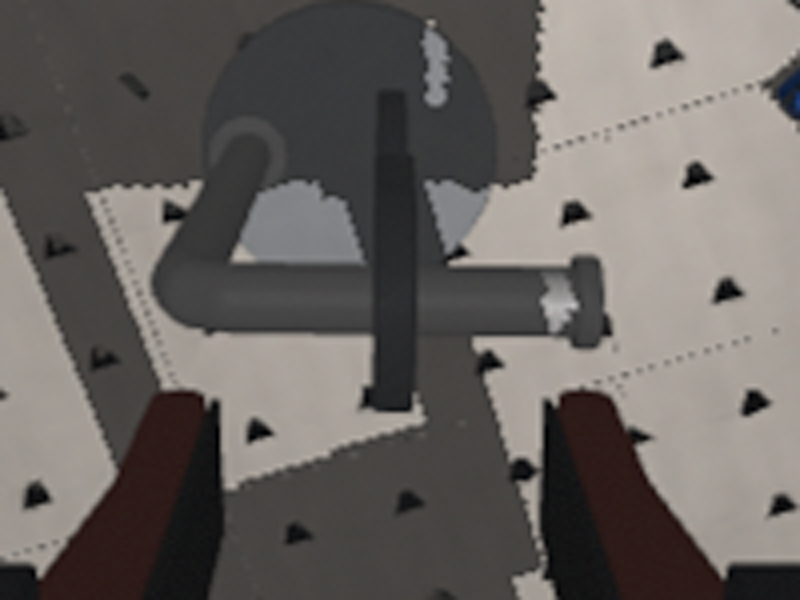

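The hook's band is centred at crop column 396, against 380 predicted, so it's about 3 mm to the tool's +y. The peg axis is at row 298.

```bash
python3 - <<'E'
from h import *
w=vision.camera("wrist")
P=atz(w,[220+396/4,140+298/4],.155);Q=atz(w,[220+396/4,140+324/4],.177);print(P,Q)
go(P[0],P[1],.169,-17.9);go(Q[0],Q[1],.169,-17.9)
E
```

```text
[0.45514362 0.08824984 0.155     ] [0.45734656 0.08782801 0.177     ]
t 5.28 pos [0.4575 0.091  0.231 ] yaw -17.83 F [ 0.4 -0.   0.4] gap 0.4996 0.0 -> dx dy dz spin [-0.14  0.34  6.19] 0.001
t 5.28 pos [0.4575 0.091  0.231 ] yaw -17.83 F [ 0.4 -0.   0.4] gap 0.4996 0.0 -> dx dy dz spin [0.08 0.31 6.2 ] 0.001
```

```bash
python3 -m handwheel '[{"dx":-0.1,"dy":0.33,"dz":2,"spin":0},{"dx":-0.1,"dy":0.33,"dz":4.5,"spin":0},{"dx":-0.1,"dy":0.33,"dz":5.6,"spin":0},{"dx":-0.1,"dy":0.33,"dz":6.1,"spin":0},{"dx":-0.1,"dy":0.33,"dz":6.15,"spin":0},{"dx":-0.1,"dy":0.33,"dz":6.15,"spin":0}]' 0.35
python3 -m handwheel '[{"dx":0,"dy":0,"dz":0,"spin":0},{"dx":0,"dy":0,"dz":0,"spin":0},{"dx":0,"dy":0,"dz":0,"spin":0},{"dx":0,"dy":0,"dz":0,"spin":0},{"dx":0,"dy":0,"dz":0,"spin":0},{"dx":0,"dy":0,"dz":0,"spin":0}]' 0 50
```

```text
time: 6.02
position: [0.4563, 0.0882, 0.1698]
orientation: [-3.103, 0.488, -0.002]
contact_force: [-0.2, 0.1, -0.4]
finger_gap: 0.35
grip_force: 0.0
time: 6.78
position: [0.456, 0.0882, 0.1694]
orientation: [-3.103, 0.488, -0.0]
contact_force: [-0.8, 0.8, 3.2]
finger_gap: 0.083
grip_force: 50.0
```

```bash
python3 -m handwheel '[{"dx":0,"dy":0,"dz":-0.5,"spin":0},{"dx":0,"dy":0,"dz":-1.5,"spin":0},{"dx":0,"dy":0,"dz":-2.7,"spin":0},{"dx":0,"dy":0,"dz":-3.5,"spin":0},{"dx":0,"dy":0,"dz":-3.7,"spin":0},{"dx":0,"dy":0,"dz":-3.7,"spin":0},{"dx":-1,"dy":0,"dz":-3.7,"spin":0},{"dx":-2.5,"dy":0,"dz":-3.7,"spin":0},{"dx":-4.2,"dy":0,"dz":-3.7,"spin":0},{"dx":-5.5,"dy":0,"dz":-3.7,"spin":0},{"dx":-5.5,"dy":0,"dz":-6,"spin":0},{"dx":-5.5,"dy":0,"dz":-11,"spin":0},{"dx":-5.5,"dy":0,"dz":-16,"spin":0},{"dx":-5.5,"dy":0,"dz":-20,"spin":0},{"dx":-5.5,"dy":0,"dz":-21,"spin":0},{"dx":-5.5,"dy":0,"dz":-21,"spin":0}]'
python3 - <<'E'
from h import *
c=vision.camera("top"); save(c,"top7.png",(255,95,485,165),3.45)
s=vision.camera("side")
w=vision.camera("wrist")
cv2.imwrite("pics/top7.png",np.vstack([cv2.resize(c["pixels"][95:165,255:485,::-1],(794,242),interpolation=cv2.INTER_CUBIC),cv2.resize(w["pixels"][...,::-1],(560,350))]) if 0 else np.vstack([cv2.resize(c["pixels"][95:165,255:485,::-1],(794,242),interpolation=cv2.INTER_CUBIC),np.hstack([cv2.resize(w["pixels"][...,::-1],(554,346)),cv2.resize(s["pixels"][120:320,260:400,::-1],(240,346))])]))
go(.5,0,.38)
# rack estimates from top: view crop coords
V=lambda u,v,z: atz(c,[255+u/3.45,100+v/3.45],z).round(4)
print("bar ends",V(33,37,.28),V(775,112,.28)); print("pan corners z~.01",V(130,228,.01),V(532,265,.01))
E
```

```text
time: 8.78
position: [0.403, 0.1051, 0.3786]
orientation: [-3.103, 0.488, 0.0]
contact_force: [-0.5, 0.3, -2.3]
finger_gap: 0.084
grip_force: 50.0
t 8.93 pos [0.4023 0.1049 0.3772] yaw -17.89 F [-1.   0.7 -1.8] gap 0.0816 50.0 -> dx dy dz spin [12.52  6.98 -0.32] 0
bar ends [0.6414 0.1036 0.28  ] [ 0.593  -0.4211  0.28  ]
pan corners z~.01 [0.5802 0.0422 0.01  ] [ 0.5511 -0.313   0.01  ]
```

View pics/top7.png

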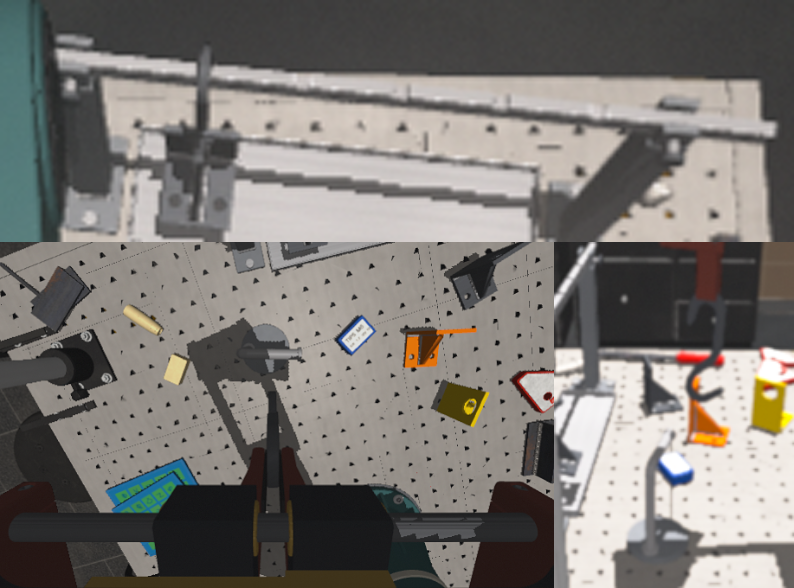

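The hook is held cleanly: in the wrist inset it hangs from the fingers, and the side inset shows the full S. The top strip shows bar notches at (408,92) and (505,104). The bar's middle is about (0.617,-0.159) at yaw -5°, some 19 mm to -y of the rack's centre.

```bash
python3 - <<'E'
from h import *
go(.518,-.150,.326,-5)
E
```

```text
t 8.93 pos [0.4023 0.1049 0.3772] yaw -17.89 F [-1.   0.7 -1.8] gap 0.0816 50.0 -> dx dy dz spin [18.86 20.7   5.08] -0.225
```

```bash
python3 -m handwheel '[{"dx":2,"dy":3,"dz":0,"spin":0},{"dx":5,"dy":7,"dz":0,"spin":-0.05},{"dx":9,"dy":11,"dz":0,"spin":-0.12},{"dx":13,"dy":15,"dz":1,"spin":-0.2},{"dx":16.5,"dy":18.5,"dz":3,"spin":-0.225},{"dx":18.5,"dy":20.4,"dz":4.7,"spin":-0.225},{"dx":18.9,"dy":20.7,"dz":5.1,"spin":-0.225},{"dx":18.9,"dy":20.7,"dz":5.1,"spin":-0.225},{"dx":18.9,"dy":20.7,"dz":5.1,"spin":-0.225},{"dx":18.9,"dy":20.7,"dz":5.1,"spin":-0.225}]'
python3 - <<'E'
from h import *
w=vision.camera("wrist"); save(w,"w8.png",k=1.25)
for k in (-70,0,70):
  X=np.array([.6172,-.1588])+k/1000*np.array([.092,.9957]); print(k,proj(w,[*X,.28])*1.25)
go(.6172,-.1588,.326,-5.27)
E
```

```text
time: 10.18
position: [0.5197, -0.1492, 0.329]
orientation: [3.138, -0.135, 0.002]
contact_force: [0.3, 0.3, -1.4]
finger_gap: 0.081
grip_force: 50.0
-70 [[536.74691579  95.21887674]]
0 [[395.70249894  94.27821522]]
70 [[254.48579602  93.51102292]]
t 10.22 pos [ 0.5197 -0.1493  0.3289] yaw -4.94 F [-0.1 -0.7 -2. ] gap 0.0846 50.0 -> dx dy dz spin [9.79 0.11 0.31] 0.006
```

View pics/w8.png

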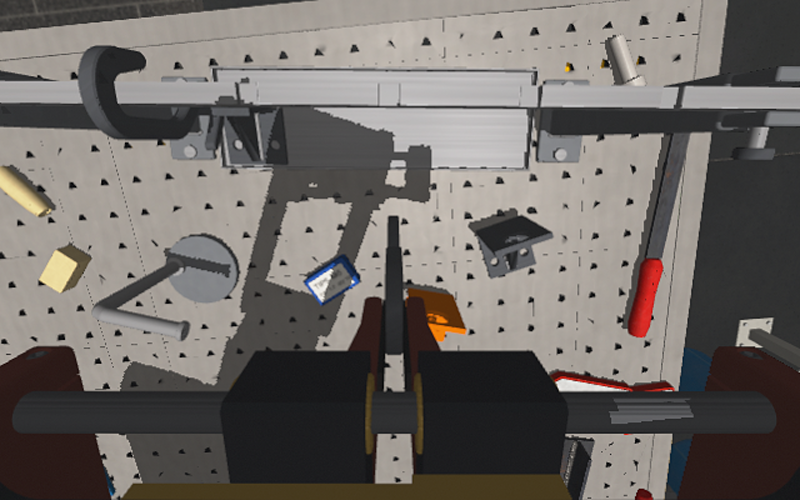

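The bar runs across row 93–97. Its notches show at columns 245, 390, 530 and 673, with the done hook at 108. The middle notch is therefore at view (390,94), 2–3 mm left of my prediction.

```bash
python3 - <<'E'
from h import *
w=vision.camera("wrist")
g=cv2.cvtColor(w["pixels"],cv2.COLOR_RGB2GRAY).astype(int)
for r in (70,74,78): print(r,g[r,296:330].tolist())
print("rows c340",g[58:92,340].tolist()); print("rows c250",g[58:92,250].tolist())
P=atz(w,[312,75.2],.278); print(P); go(P[0],P[1],.323,-5.27)
E
```

```text
70 [184, 185, 185, 185, 185, 187, 138, 153, 190, 187, 186, 186, 186, 186, 187, 186, 187, 186, 186, 186, 186, 188, 167, 154, 180, 193, 192, 191, 191, 191, 191, 191, 191, 191]
74 [185, 185, 185, 185, 185, 189, 140, 153, 190, 188, 187, 187, 187, 187, 187, 187, 187, 187, 187, 187, 187, 189, 168, 155, 177, 186, 186, 185, 186, 186, 185, 185, 186, 186]
78 [182, 182, 183, 182, 183, 187, 139, 154, 190, 188, 188, 188, 188, 188, 188, 188, 188, 188, 188, 187, 188, 189, 167, 159, 181, 190, 189, 189, 189, 188, 188, 189, 188, 189]
rows c340 [186, 184, 181, 185, 193, 192, 186, 183, 183, 186, 188, 190, 191, 189, 187, 186, 185, 185, 184, 185, 187, 189, 191, 194, 194, 197, 139, 41, 98, 172, 192, 186, 187, 191]
rows c250 [182, 181, 182, 185, 184, 181, 177, 177, 179, 183, 184, 182, 178, 177, 178, 180, 179, 179, 179, 178, 176, 177, 179, 179, 182, 139, 66, 77, 83, 76, 77, 79, 79, 79]
[ 0.61780901 -0.15613608  0.278     ]
t 10.28 pos [ 0.5198 -0.1495  0.3289] yaw -4.95 F [ 0.4 -1.1 -2. ] gap 0.0791 50.0 -> dx dy dz spin [ 9.82 -0.18  0.6 ] 0.006
```

```bash
python3 -m handwheel '[{"dx":1,"dy":-0.15,"dz":0.4,"spin":0.006},{"dx":2.5,"dy":-0.26,"dz":0.5,"spin":0.006},{"dx":4.5,"dy":-0.26,"dz":0.5,"spin":0.006},{"dx":6.5,"dy":-0.26,"dz":0.5,"spin":0.006},{"dx":8,"dy":-0.26,"dz":0.5,"spin":0.006},{"dx":9,"dy":-0.26,"dz":0.5,"spin":0.006},{"dx":9.6,"dy":-0.26,"dz":0.5,"spin":0.006},{"dx":9.8,"dy":-0.26,"dz":0.5,"spin":0.006},{"dx":9.8,"dy":-0.26,"dz":0.5,"spin":0.006},{"dx":9.8,"dy":-0.26,"dz":0.5,"spin":0.006},{"dx":9.8,"dy":-0.26,"dz":0.5,"spin":0.006}]'
python3 - <<'E'
from h import *
w=vision.camera("wrist"); c=vision.camera("side"); 
cv2.imwrite("pics/w9.png",np.hstack([cv2.resize(w["pixels"][180:320,220:400,::-1],(720,560),interpolation=cv2.INTER_CUBIC)]))
go(.6178,-.157,.286)
E
```

```text
time: 11.65
position: [0.6173, -0.156, 0.3234]
orientation: [-3.138, 0.147, -0.0]
contact_force: [0.1, 0.4, -2.2]
finger_gap: 0.087
grip_force: 50.0
t 11.75 pos [ 0.6174 -0.156   0.3233] yaw -5.34 F [-0.8  0.  -1.9] gap 0.0856 50.0 -> dx dy dz spin [0.04 0.1  3.73] 0
```

View pics/w9.png

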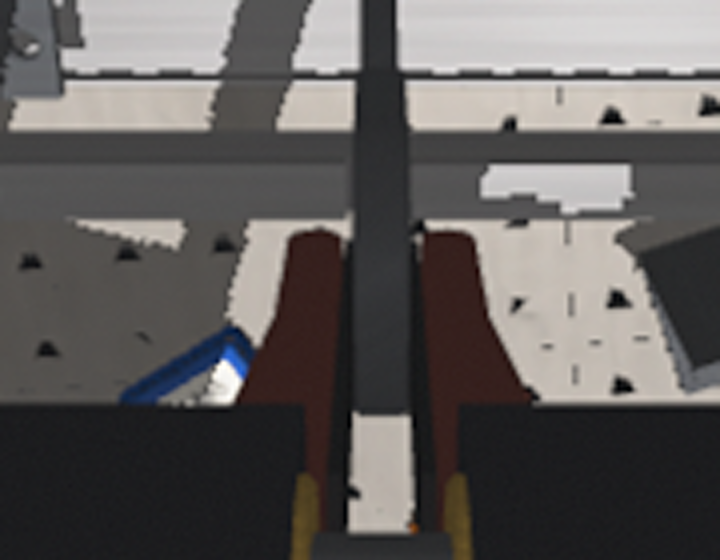

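The crop shows the bar under the hook (crop rows 130–220), with the hook upright between the fingers at column 382. I've now viewed 12 pictures, which is over the limit of 10, so from here I'll use numbers only. Next I'll lower and feel for the notch.

```bash
python3 -m handwheel '[{"dx":0,"dy":0,"dz":0.8,"spin":0},{"dx":0,"dy":0,"dz":1.8,"spin":0},{"dx":0,"dy":0,"dz":2.6,"spin":0},{"dx":0,"dy":0,"dz":3.1,"spin":0},{"dx":0,"dy":0,"dz":3.2,"spin":0},{"dx":0,"dy":0,"dz":3.25,"spin":0},{"dx":0,"dy":0,"dz":3.25,"spin":0},{"dx":0,"dy":0,"dz":3.25,"spin":0}]'
python3 -m handwheel '[{"dx":0,"dy":0,"dz":0.05,"spin":0},{"dx":0,"dy":0,"dz":0.1,"spin":0},{"dx":0,"dy":0,"dz":0.15,"spin":0},{"dx":0,"dy":0,"dz":0.2,"spin":0},{"dx":0,"dy":0,"dz":0.2,"spin":0},{"dx":0,"dy":0,"dz":0.2,"spin":0}]'
```

```text
time: 12.75
position: [0.6177, -0.1561, 0.291]
orientation: [3.138, -0.146, 0.001]
contact_force: [1.4, -0.2, -1.5]
finger_gap: 0.085
grip_force: 50.0
time: 13.5
position: [0.6176, -0.156, 0.2886]
orientation: [-3.138, 0.146, 0.0]
contact_force: [0.2, 0.3, -1.6]
finger_gap: 0.081
grip_force: 50.0
```

```bash
python3 -m handwheel '[{"dx":0,"dy":0,"dz":0.03,"spin":0},{"dx":0,"dy":0,"dz":0.06,"spin":0},{"dx":0,"dy":0,"dz":0.1,"spin":0},{"dx":0,"dy":0,"dz":0.1,"spin":0},{"dx":0,"dy":0,"dz":0.1,"spin":0}]'; python3 -m handwheel '[{"dx":0,"dy":0,"dz":0.03,"spin":0},{"dx":0,"dy":0,"dz":0.06,"spin":0},{"dx":0,"dy":0,"dz":0.1,"spin":0},{"dx":0,"dy":0,"dz":0.1,"spin":0},{"dx":0,"dy":0,"dz":0.1,"spin":0}]'
```

```text
time: 14.12
position: [0.6176, -0.156, 0.2877]
orientation: [-3.138, 0.146, 0.0]
contact_force: [0.4, -0.3, -1.3]
finger_gap: 0.085
grip_force: 50.0
time: 14.75
position: [0.6176, -0.156, 0.2866]
orientation: [-3.138, 0.146, 0.0]
contact_force: [-0.4, 0.8, -1.0]
finger_gap: 0.082
grip_force: 50.0
```

```bash
python3 -m handwheel '[{"dx":0,"dy":0,"dz":0.03,"spin":0},{"dx":0,"dy":0,"dz":0.06,"spin":0},{"dx":0,"dy":0,"dz":0.1,"spin":0},{"dx":0,"dy":0,"dz":0.1,"spin":0},{"dx":0,"dy":0,"dz":0.1,"spin":0}]'; python3 -m handwheel '[{"dx":0,"dy":0,"dz":0.03,"spin":0},{"dx":0,"dy":0,"dz":0.06,"spin":0},{"dx":0,"dy":0,"dz":0.1,"spin":0},{"dx":0,"dy":0,"dz":0.1,"spin":0},{"dx":0,"dy":0,"dz":0.1,"spin":0}]'
```

```text
time: 15.38
position: [0.6176, -0.156, 0.2857]
orientation: [-3.138, 0.146, 0.0]
contact_force: [0.5, -0.5, -2.3]
finger_gap: 0.084
grip_force: 50.0
time: 16.0
position: [0.6176, -0.156, 0.2847]
orientation: [-3.138, 0.146, 0.0]
contact_force: [0.1, -0.3, -2.3]
finger_gap: 0.084
grip_force: 50.0
```

```bash
python3 -m handwheel '[{"dx":0,"dy":0,"dz":0.03,"spin":0},{"dx":0,"dy":0,"dz":0.05,"spin":0},{"dx":0,"dy":0,"dz":0.05,"spin":0},{"dx":0,"dy":0,"dz":0.05,"spin":0}]'; python3 -m handwheel '[{"dx":0,"dy":0,"dz":0.03,"spin":0},{"dx":0,"dy":0,"dz":0.05,"spin":0},{"dx":0,"dy":0,"dz":0.05,"spin":0},{"dx":0,"dy":0,"dz":0.05,"spin":0}]'
```

```text
time: 16.5
position: [0.6176, -0.156, 0.2842]
orientation: [-3.138, 0.146, 0.0]
contact_force: [-0.5, 1.2, -1.8]
finger_gap: 0.085
grip_force: 50.0
time: 17.0
position: [0.6176, -0.156, 0.2839]
orientation: [-3.138, 0.146, -0.0]
contact_force: [-0.6, -0.0, 1.2]
finger_gap: 0.083
grip_force: 50.0
```

```bash
python3 -m handwheel '[{"dx":0,"dy":0.04,"dz":0,"spin":0},{"dx":0,"dy":0.08,"dz":0,"spin":0},{"dx":0,"dy":0.08,"dz":0,"spin":0}]'; python3 -m handwheel '[{"dx":0,"dy":0.04,"dz":0,"spin":0},{"dx":0,"dy":0.06,"dz":0,"spin":0},{"dx":0,"dy":0.06,"dz":0,"spin":0}]'
```

```text
time: 17.38
position: [0.6176, -0.1563, 0.2838]
orientation: [-3.137, 0.146, -0.0]
contact_force: [-0.4, 4.0, 1.5]
finger_gap: 0.082
grip_force: 50.0
time: 17.75
position: [0.6176, -0.1564, 0.2838]
orientation: [-3.136, 0.146, -0.0]
contact_force: [-0.4, 4.9, 2.1]
finger_gap: 0.078
grip_force: 50.0
```

```bash
python3 -m handwheel '[{"dx":0,"dy":-0.05,"dz":0,"spin":0},{"dx":0,"dy":-0.1,"dz":0,"spin":0},{"dx":0,"dy":-0.14,"dz":0,"spin":0},{"dx":0,"dy":-0.18,"dz":0,"spin":0},{"dx":0,"dy":-0.22,"dz":0,"spin":0},{"dx":0,"dy":-0.22,"dz":0,"spin":0}]'
```

```text
time: 18.5
position: [0.6177, -0.156, 0.2837]
orientation: [3.137, -0.147, 0.0]
contact_force: [-1.2, -1.1, 2.1]
finger_gap: 0.084
grip_force: 50.0
```

The wall blocks sideways motion and the height matches the notch floor (4.5 mm below where the bar's top would stop it), so the hook is seated. Releasing.

```bash
python3 -m handwheel '[{"dx":0,"dy":0.04,"dz":0,"spin":0},{"dx":0,"dy":0.04,"dz":0,"spin":0},{"dx":0,"dy":0.04,"dz":0,"spin":0}]' 0.3 10; python3 -m handwheel '[{"dx":0,"dy":0,"dz":-1,"spin":0},{"dx":0,"dy":0,"dz":-3,"spin":0},{"dx":0,"dy":0,"dz":-6,"spin":0},{"dx":-5,"dy":0,"dz":-8,"spin":0},{"dx":-10,"dy":0,"dz":-8,"spin":0},{"dx":-12,"dy":0,"dz":-8,"spin":0},{"dx":-12,"dy":0,"dz":-8,"spin":0},{"dx":-12,"dy":0,"dz":-8,"spin":0}]'
python3 - <<'E'
from h import *
w=vision.camera("wrist")
for l in ["s_hook","hook_crown","hook_tip"]:
    print(l,[(round(d["score"],2),np.round(d["box"],1).tolist()) for d in models.find_in(l,w)[:4]])
O=np.array([.6176,-.156,.268]);x=np.array([.9957,-.092,0])
for n,X in dict(crown=O+[0,0,.024],tip=O-.026*x+[0,0,-.102]).items(): print(n,proj(w,X))
m=models.outline_of("s_hook",w)
for d in m[:2]:
  ys,xs=np.nonzero(d["region"]);print(d["box"],[(r,xs[ys==r].min(),xs[ys==r].max()) for r in range(ys.min(),ys.max()+1,8) if (ys==r).any()])
go(.46,-.28,.25,14.4)
E
```

```text
time: 18.88
position: [0.6176, -0.1556, 0.2835]
orientation: [-3.138, 0.146, 0.0]
contact_force: [-0.4, 0.2, 0.5]
finger_gap: 0.3
grip_force: 0.0
time: 19.88
position: [0.4992, -0.1447, 0.3642]
orientation: [3.138, -0.146, 0.002]
contact_force: [0.1, 0.0, 0.0]
finger_gap: 0.301
grip_force: 0.0
s_hook [(0.85, [312.1, 56.8, 16.3, 76.0])]
hook_crown [(0.88, [314.1, 55.2, 14.9, 77.3])]
hook_tip [(0.73, [312.4, 56.0, 11.3, 77.9])]
crown [[314.99080608  45.77986385]]
tip [[314.98501989  95.7385675 ]]
[311.2, 57.2, 13.5, 77.6] [(17, np.int64(310), np.int64(317)), (25, np.int64(309), np.int64(320)), (33, np.int64(309), np.int64(320)), (41, np.int64(309), np.int64(320)), (49, np.int64(309), np.int64(320)), (57, np.int64(308), np.int64(320)), (65, np.int64(308), np.int64(320)), (73, np.int64(309), np.int64(320)), (81, np.int64(310), np.int64(320)), (89, np.int64(311), np.int64(318))]
t 20.12 pos [ 0.4988 -0.1445  0.3633] yaw -5.32 F [-0.5 -1.   0.4] gap 0.2976 0.0 -> dx dy dz spin [-2.6  13.85 11.33] -0.344
```

The hook hangs in place. Next I'll measure the bracket by fitting its model silhouette to the network's mask.

```bash
python3 -m handwheel '[{"dx":-2,"dy":3,"dz":1,"spin":-0.08},{"dx":-4,"dy":8,"dz":4,"spin":-0.2},{"dx":-5.5,"dy":12.5,"dz":7,"spin":-0.3},{"dx":-6.5,"dy":14.7,"dz":10,"spin":-0.344},{"dx":-6.5,"dy":14.7,"dz":11.3,"spin":-0.344},{"dx":-6.5,"dy":14.7,"dz":11.3,"spin":-0.344},{"dx":-6.5,"dy":14.7,"dz":11.3,"spin":-0.344}]' 0.45
cat > fit.py <<'E'
from h import *
from scipy.optimize import minimize
def box(x0,x1,y0,y1,z0,z1): return np.array([[x,y,z] for x in(x0,x1) for y in(y0,y1) for z in(z0,z1)],float)/1000
G=np.array([[x,y,z] for y in(-4,4) for x,z in((27,6),(-28,6),(27,61))])/1000.
PARTS=[box(-33,27,-30,30,0,6),box(27,33,-30,30,0,100),G]
th=np.linspace(0,2*np.pi,25)
def sil(c,p,tilt=0,z=0):
    S=8; m=np.zeros((400*1,640*1),np.uint8)
    cy,sy=np.cos(p[2]),np.sin(p[2])
    T=lambda V: np.c_[p[0]+V[:,0]*cy-V[:,1]*sy,p[1]+V[:,0]*sy+V[:,1]*cy,V[:,2]]
    f=lambda V:(proj(c,T(V))*16).round().astype(np.int32)
    for P in PARTS: cv2.fillConvexPoly(m,cv2.convexHull(f(P)),1,cv2.LINE_8,4)
    return m
def fit(c,mask,p0):
    cost=lambda p:np.abs(cv2.GaussianBlur(sil(c,p).astype(np.float32),(0,0),1.5)-M).sum()
    M=cv2.GaussianBlur(mask.astype(np.float32),(0,0),1.5)
    r=minimize(cost,p0,method="Nelder-Mead",options=dict(initial_simplex=np.array(p0)+np.array([[0,0,0],[.01,0,0],[0,.01,0],[0,0,.1]]),maxiter=300))
    a=sil(c,r.x)>0; return r.x,(a&mask).sum()/(a|mask).sum()
if __name__=="__main__":
    w=vision.camera("wrist")
    for d in models.outline_of("bracket",w)[:3]:
        r=d["region"]; col=w["pixels"][r].mean(0)
        b=d["box"]; g=atz(w,b[:2],.03)
        x,iou=fit(w,r,[g[0],g[1],.25]); print(round(d["score"],2),np.round(b),col.round(),"xyyaw",x.round(4),np.degrees(x[2]).round(1),"iou",round(iou,3))
    go(.46,-.28,.25,14.4)
E
python3 fit.py
```

```text
time: 21.0
position: [0.4209, -0.2844, 0.2516]
orientation: [3.116, 0.394, 0.002]
contact_force: [-0.1, 0.8, 0.8]
finger_gap: 0.452
grip_force: 0.0
0.97 [226. 190.  69.  62.] [134.  72.  14.] xyyaw [ 0.3703 -0.1782 -0.2769] -15.9 iou 0.937
0.76 [234. 268.  37.  28.] [108.  95.  21.] xyyaw [ 0.2731 -0.1984 -0.4126] -23.6 iou 0.215
0.6 [323. 146.  64.  57.] [62. 63. 65.] xyyaw [ 0.4551 -0.2852  0.2621] 15.0 iou 0.948
t 21.1 pos [ 0.4209 -0.2845  0.2518] yaw 14.44 F [ 1.  -0.2 -0.7] gap 0.4489 0.0 -> dx dy dz spin [3.9  0.54 0.19] 0.001
```

The dark bracket is at (0.455,-0.285), yaw 15° (IoU 0.95). The orange one is at (0.370,-0.178), so its leg end would lie under the gripper body on a deep grasp here. I'll grip high first, carry the bracket to free space at the rack's yaw, then regrip it for the tilt.

```bash
python3 - <<'E'
from h import *
go(.4628,-.2831,.026,15)
E
```

```text
t 21.1 pos [ 0.4209 -0.2845  0.2518] yaw 14.44 F [ 1.  -0.2 -0.7] gap 0.4489 0.0 -> dx dy dz spin [ 4.06  0.87 22.59] -0.01
```

```bash
python3 -m handwheel '[{"dx":2,"dy":0.4,"dz":4,"spin":0},{"dx":4.06,"dy":0.87,"dz":10,"spin":-0.01},{"dx":4.06,"dy":0.87,"dz":15,"spin":-0.01},{"dx":4.06,"dy":0.87,"dz":19,"spin":-0.01},{"dx":4.06,"dy":0.87,"dz":21.5,"spin":-0.01},{"dx":4.06,"dy":0.87,"dz":22.4,"spin":-0.01},{"dx":4.06,"dy":0.87,"dz":22.6,"spin":-0.01},{"dx":4.06,"dy":0.87,"dz":22.6,"spin":-0.01}]' 0.4; python3 -m handwheel '[{"dx":0,"dy":0,"dz":0,"spin":0},{"dx":0,"dy":0,"dz":0,"spin":0},{"dx":0,"dy":0,"dz":0,"spin":0},{"dx":0,"dy":0,"dz":0,"spin":0},{"dx":0,"dy":0,"dz":0,"spin":0}]' 0 50; python3 -m handwheel '[{"dx":0,"dy":0,"dz":-0.3,"spin":0},{"dx":0,"dy":0,"dz":-1,"spin":0},{"dx":0,"dy":0,"dz":-2,"spin":0},{"dx":0,"dy":0,"dz":-2,"spin":0}]'
python3 - <<'E'
from h import *
# bracket origin to (.485,-.20): TCP at +8mm
c,s=np.cos(np.radians(-5.3)),np.sin(np.radians(-5.3)); go(.485+.008*c,-.20+.008*s,.046,-5.3)
E
```

```text
time: 22.1
position: [0.4621, -0.2836, 0.0258]
orientation: [3.113, 0.409, 0.002]
contact_force: [-0.9, -0.1, -0.8]
finger_gap: 0.402
grip_force: 0.0
time: 22.72
position: [0.4615, -0.2833, 0.025]
orientation: [3.114, 0.409, 0.001]
contact_force: [-1.6, -0.4, 5.0]
finger_gap: 0.085
grip_force: 50.0
time: 23.22
position: [0.4619, -0.2835, 0.0456]
orientation: [3.114, 0.408, 0.002]
contact_force: [0.4, 0.3, -4.1]
finger_gap: 0.087
grip_force: 50.0
t 23.23 pos [ 0.4619 -0.2835  0.0456] yaw 14.95 F [ 0.4  0.3 -4.1] gap 0.0865 50.0 -> dx dy dz spin [ 5.14 -7.2  -0.04] 0.353
```

```bash
python3 -m handwheel '[{"dx":1.5,"dy":-1,"dz":-1,"spin":0.05},{"dx":3,"dy":-3,"dz":-1,"spin":0.15},{"dx":4.5,"dy":-5.5,"dz":-1,"spin":0.27},{"dx":5.1,"dy":-7,"dz":-1,"spin":0.353},{"dx":5.14,"dy":-7.2,"dz":-0.5,"spin":0.353},{"dx":5.14,"dy":-7.2,"dz":0.6,"spin":0.353},{"dx":5.14,"dy":-7.2,"dz":1.4,"spin":0.353},{"dx":5.14,"dy":-7.2,"dz":1.8,"spin":0.353},{"dx":5.14,"dy":-7.2,"dz":1.95,"spin":0.353},{"dx":5.14,"dy":-7.2,"dz":1.95,"spin":0.353}]'
```

```text
time: 24.48
position: [0.4924, -0.2006, 0.0252]
orientation: [3.138, -0.145, 0.0]
contact_force: [-0.0, -0.3, -3.7]
finger_gap: 0.088
grip_force: 50.0
```

```bash
python3 -m handwheel '[{"dx":0,"dy":0,"dz":0.05,"spin":0},{"dx":0,"dy":0,"dz":0.08,"spin":0},{"dx":0,"dy":0,"dz":0.08,"spin":0}]'; python3 -m handwheel '[{"dx":0,"dy":0,"dz":0,"spin":0},{"dx":0,"dy":0,"dz":0,"spin":0},{"dx":0,"dy":0,"dz":-2,"spin":0},{"dx":0,"dy":0,"dz":-7,"spin":0},{"dx":-2,"dy":0,"dz":-12,"spin":0},{"dx":-5,"dy":0,"dz":-17,"spin":0},{"dx":-5.5,"dy":0,"dz":-19,"spin":0},{"dx":-5.5,"dy":0,"dz":-19,"spin":0},{"dx":-5.5,"dy":0,"dz":-19,"spin":0}]' 0.4; sed -i 's/,.25\]);/,-.09 if g[0]>.42 else .25]);/' fit.py; python3 fit.py
```

```text
time: 24.85
position: [0.4927, -0.2005, 0.025]
orientation: [3.138, -0.144, 0.001]
contact_force: [-2.4, -0.7, 5.8]
finger_gap: 0.084
grip_force: 50.0
time: 25.98
position: [0.4374, -0.195, 0.2134]
orientation: [-3.138, 0.145, 0.001]
contact_force: [-0.4, 0.3, -0.5]
finger_gap: 0.4
grip_force: 0.0
0.94 [312. 231.  60.  57.] [137.  73.  13.] xyyaw [ 0.3699 -0.1779 -0.2683] -15.4 iou 0.92
0.61 [339. 335.  26.  91.] [122. 106.  21.] xyyaw [ 0.243  -0.2296  1.1495] 65.9 iou 0.289
t 26.07 pos [ 0.4372 -0.1948  0.2129] yaw -5.27 F [ 0.1  0.2 -0.1] gap 0.4003 0.0 -> dx dy dz spin [ 3.05  8.27 -3.73] -0.343
```

```bash
python3 - <<'E'
from fit import *
w=vision.camera("wrist"); p0=[.4847,-.1998,-.0925]
m=sil(w,p0)>0; ys,xs=np.nonzero(m); print("pred box",xs.min(),xs.max(),ys.min(),ys.max())
for l in ["bracket","hang_hole","gusset_grip"]:
    for d in models.outline_of(l,w): 
        r=d["region"];x,i=fit(w,r,p0); print(l,round(d["score"],2),np.round(d["box"]),w["pixels"][r].mean(0).round(),x.round(4),round(i,3))
g=w["pixels"].max(2)<95; near=cv2.dilate(m.astype(np.uint8),np.ones((25,25)))>0; n,lab,st,_=cv2.connectedComponentsWithStats((g&near).astype(np.uint8))
k=1+st[1:,4].argmax(); print("dark",st[k],fit(w,lab==k,p0))
E
```

```text
pred box 279 352 106 166
bracket 0.97 [312. 231.  64.  58.] [138.  74.  15.] [ 0.3697 -0.1785 -0.2512] 0.963
bracket 0.61 [314. 135.  75.  63.] [65. 66. 68.] [ 0.4854 -0.1994 -0.1008] 0.92
bracket 0.56 [339. 334.  30.  93.] [121. 105.  19.] [ 0.2361 -0.2216  0.1877] 0.18
hang_hole 0.82 [339. 332.  25.  90.] [117. 101.  17.] [ 0.236  -0.2216  0.1861] 0.176
hang_hole 0.78 [308. 233.  64.  58.] [138.  73.  14.] [ 0.37   -0.1788 -0.2474] 0.938
hang_hole 0.64 [318. 134.  70.  63.] [66. 66. 68.] [ 0.4856 -0.1998 -0.0913] 0.946
gusset_grip 0.77 [338. 335.  27.  93.] [117. 101.  15.] [ 0.2363 -0.2225  0.1879] 0.169
gusset_grip 0.75 [311. 231.  64.  61.] [138.  73.  14.] [ 0.3699 -0.1794 -0.2405] 0.942
dark [ 267   94   89   85 5192] (array([ 0.47464778, -0.18477702, -0.18799508]), np.float64(0.5925442684063373))
```

The bracket stands at (0.4854,-0.1998), yaw -5.3°. The tool stays vertical, so I'll grip low on the gusset with light force and tip the bracket about its leg-side edge to about 45°. That leans the leg away and clears the gripper body from the hook.

```bash
python3 - <<'E'
from h import *
go(.4730,-.1986,.016,-5.3)
E
```

```text
t 26.27 pos [ 0.4374 -0.195   0.2134] yaw -5.28 F [ 0.4  1.  -0.7] gap 0.3983 0.0 -> dx dy dz spin [ 3.61  0.05 19.74] 0.0
```

```bash
python3 -m handwheel '[{"dx":2,"dy":0.05,"dz":3,"spin":0},{"dx":3.5,"dy":0.05,"dz":7,"spin":0},{"dx":3.6,"dy":0.05,"dz":11,"spin":0},{"dx":3.6,"dy":0.05,"dz":15,"spin":0},{"dx":3.6,"dy":0.05,"dz":18,"spin":0},{"dx":3.6,"dy":0.05,"dz":19.4,"spin":0},{"dx":3.6,"dy":0.05,"dz":19.7,"spin":0},{"dx":3.6,"dy":0.05,"dz":19.7,"spin":0}]' 0.3; python3 -m handwheel '[{"dx":0,"dy":0,"dz":0,"spin":0},{"dx":0,"dy":0,"dz":0,"spin":0},{"dx":0,"dy":0,"dz":0,"spin":0},{"dx":0,"dy":0,"dz":0,"spin":0},{"dx":0,"dy":0,"dz":0,"spin":0}]' 0 10
```

```text
time: 27.28
position: [0.474, -0.1993, 0.018]
orientation: [3.138, -0.145, 0.002]
contact_force: [-0.2, 0.1, 0.0]
finger_gap: 0.3
grip_force: 0.0
time: 27.9
position: [0.4739, -0.1992, 0.0181]
orientation: [3.138, -0.144, 0.002]
contact_force: [-0.5, 0.7, 7.2]
finger_gap: 0.092
grip_force: 10.0
```

```bash
python3 -m handwheel '[{"dx":0.1,"dy":0,"dz":-0.25,"spin":0},{"dx":0.3,"dy":0,"dz":-0.51,"spin":0},{"dx":0.48,"dy":0,"dz":-0.75,"spin":0},{"dx":0.68,"dy":0,"dz":-0.98,"spin":0},{"dx":0.9,"dy":0,"dz":-1.2,"spin":0},{"dx":1.11,"dy":0,"dz":-1.4,"spin":0},{"dx":1.35,"dy":0,"dz":-1.58,"spin":0},{"dx":1.6,"dy":0,"dz":-1.75,"spin":0},{"dx":1.86,"dy":0,"dz":-1.9,"spin":0},{"dx":2.12,"dy":0,"dz":-2.04,"spin":0},{"dx":2.4,"dy":0,"dz":-2.15,"spin":0},{"dx":2.68,"dy":0,"dz":-2.26,"spin":0},{"dx":2.68,"dy":0,"dz":-2.26,"spin":0}]'; python3 -m handwheel '[{"dx":0,"dy":0,"dz":0,"spin":0},{"dx":0,"dy":0,"dz":0,"spin":0},{"dx":0,"dy":0,"dz":0,"spin":0},{"dx":0,"dy":0,"dz":0,"spin":0}]' 0 60
```

```text
time: 29.52
position: [0.5006, -0.2015, 0.0403]
orientation: [3.138, -0.145, 0.001]
contact_force: [-2.5, 0.5, 2.3]
finger_gap: 0.09
grip_force: 10.0
time: 30.02
position: [0.5004, -0.2016, 0.0402]
orientation: [3.138, -0.145, 0.001]
contact_force: [-1.3, 1.3, 5.7]
finger_gap: 0.079
grip_force: 60.0
```

```bash
python3 -m handwheel '[{"dx":0,"dy":0,"dz":-0.4,"spin":0},{"dx":-0.5,"dy":0,"dz":-1.2,"spin":0},{"dx":-1.5,"dy":0,"dz":-2.5,"spin":0},{"dx":-3,"dy":0,"dz":-4,"spin":0},{"dx":-4,"dy":0,"dz":-5.5,"spin":0},{"dx":-4,"dy":0,"dz":-6,"spin":0},{"dx":-4,"dy":0,"dz":-6,"spin":0},{"dx":-4,"dy":0,"dz":-6,"spin":0}]'
cat > tilt.py <<'E'
from fit import *
import fit as F
def silt(c,q,tcp,yaw):   # q: a,b = TCP in bracket x,z (m); th tilt (top towards +x); dy
    a,b,th,dy=q; ct,st=np.cos(th),np.sin(th); cy,sy=np.cos(yaw),np.sin(yaw)
    def T(V):
        X,Y,Z=V[:,0]-a,V[:,1]+dy,V[:,2]-b
        x=X*ct+Z*st; z=-X*st+Z*ct
        return np.c_[tcp[0]+x*cy-Y*sy,tcp[1]+x*sy+Y*cy,tcp[2]+z]
    m=np.zeros((400,640),np.uint8)
    for P in PARTS: cv2.fillConvexPoly(m,cv2.convexHull((proj(c,T(P))*16).round().astype(np.int32)),1,cv2.LINE_8,4)
    return m
def hole(q):
    a,b,th,dy=q; X,Z=.030-a,.078-b; return X*np.cos(th)+Z*np.sin(th), -X*np.sin(th)+Z*np.cos(th)
if __name__=="__main__":
    s=readout.observe(); tcp=s["position"];R=Ro.from_rotvec(s["orientation"]).as_matrix();yaw=np.arctan2(R[1,0],R[0,0])
    obs=[];q0=np.array([-.0076,.0141,.785,0])
    for n in("wrist","side"):
        c=vision.camera(n); p=silt(c,q0,tcp,yaw)>0;ys,xs=np.nonzero(p);print(n,"pred",xs.min(),xs.max(),ys.min(),ys.max())
        best=None
        for l in("bracket","hang_hole","gusset_grip"):
            for d in models.outline_of(l,c):
                r=d["region"];i=(r&p).sum()/(r|p).sum()
                if best is None or i>best[0]: best=(i,l,r,d["box"],d["score"])
        if best: print(best[0],best[1],np.round(best[3]),best[4])
        if best and best[0]>.3: obs.append((c,best[2],cv2.GaussianBlur(best[2].astype(np.float32),(0,0),1.5)))
    B=lambda c,q:cv2.GaussianBlur(silt(c,q,tcp,yaw).astype(np.float32),(0,0),1.5)
    cost=lambda q:sum(np.abs(B(c,q)-M).sum()/r.sum() for c,r,M in obs)+((q[0]-q0[0])/.01)**2*.03+((q[1]-q0[1])/.01)**2*.03
    for t0 in(.6,.85):
        q=q0.copy();q[2]=t0
        r=minimize(cost,q,method="Nelder-Mead",options=dict(initial_simplex=q+np.vstack([np.zeros(4),np.diag([.006,.006,.15,.004])]),maxiter=400))
        print(r.x.round(4),"tilt",np.degrees(r.x[2]).round(1),"hole ahead,up",np.round(hole(r.x),4),r.fun.round(3),[((silt(c,r.x,tcp,yaw)>0)&m).sum()/((silt(c,r.x,tcp,yaw)>0)|m).sum() for c,m,_ in obs])
    go(*tcp)
E
python3 tilt.py
```

```text
time: 31.02
position: [0.4605, -0.1978, 0.0997]
orientation: [-3.138, 0.145, 0.0]
contact_force: [-0.4, -0.1, -3.3]
finger_gap: 0.081
grip_force: 60.0
wrist pred 234 395 76 306
0.617565120490319 bracket [314. 203. 168. 211.] 0.71
side pred 290 332 184 216
0.6923076923076923 hang_hole [311. 201.  41.  36.] 0.71
[-9.500e-03  2.010e-02  6.046e-01  3.000e-04] tilt 34.6 hole ahead,up [0.0654 0.0252] 0.543 [np.float64(0.7661009933774835), np.float64(0.8090452261306532)]
[-0.0085  0.0204  0.629  -0.    ] tilt 36.0 hole ahead,up [0.065  0.0239] 0.557 [np.float64(0.7638694830278623), np.float64(0.8013245033112583)]
t 31.43 pos [ 0.4602 -0.1977  0.0997] yaw -5.28 F [-0.   0.4 -3.5] gap 0.0859 60.0 -> dx dy dz spin [0.03 0.   0.  ] 0
```

```bash
python3 - <<'E'
import re
s=open("tilt.py").read()
s=s.replace('B=lambda c,q:','W=[np.where(np.arange(400)[:,None]<(215 if k==0 and c["fx"]<330 else 400),1.,0.) for k,(c,_,_) in enumerate(obs)]\n    B=lambda c,q:')
s=s.replace('sum(np.abs(B(c,q)-M).sum()/r.sum() for c,r,M in obs)','sum((np.abs(B(c,q)-M)*k).sum()/(r*k).sum() for (c,r,M),k in zip(obs,W))')
s=s.replace('for c,m,_ in obs])','for c,m,_ in obs]);print([(lambda d:[int(((d>0)&(k>0)).sum()),int(((d<0)&(k>0)).sum())])(silt(c,r.x,tcp,yaw).astype(int)-m) for (c,m,_),k in zip(obs,W)])')
open("tilt.py","w").write(s)
E
python3 tilt.py
```

```text
wrist pred 234 395 76 306
0.6208314457957278 bracket [314. 204. 167. 212.] 0.73
side pred 290 332 184 216
0.656891495601173 hang_hole [312. 200.  39.  38.] 0.77
[-0.0063  0.0191  0.6517  0.    ] tilt 37.3 hole ahead,up [0.0646 0.0248] 0.273 [np.float64(0.7558102131081624), np.float64(0.8666666666666667)]
[[1515, 90], [78, 2]]
[-4.900e-03  1.910e-02  6.866e-01  3.000e-04] tilt 39.3 hole ahead,up [0.0643 0.0234] 0.266 [np.float64(0.7469855624305886), np.float64(0.8693467336683417)]
[[1456, 83], [75, 3]]
t 31.82 pos [ 0.4603 -0.1978  0.1   ] yaw -5.28 F [-0.2 -0.1 -4.4] gap 0.0828 60.0 -> dx dy dz spin [-0.   -0.01  0.03] 0
```

The 1,500 predicted but unmasked pixels are probably the hole itself. I'll use it directly.

```bash
python3 - <<'E'
from tilt import *
s=readout.observe(); tcp=s["position"];R=Ro.from_rotvec(s["orientation"]).as_matrix();yaw=np.arctan2(R[1,0],R[0,0])
c=vision.camera("wrist"); m=max((d["region"] for d in models.outline_of("bracket",c)),key=lambda r:(r&(silt(c,[-.005,.019,.67,0],tcp,yaw)>0)).sum())
a=(silt(c,[-.005,.019,.67,0],tcp,yaw)>0)&~m; a[215:]=0
a=cv2.morphologyEx(a.astype(np.uint8),cv2.MORPH_OPEN,np.ones((5,5)))
n,l,st,ct=cv2.connectedComponentsWithStats(a)
for k in range(1,n):
    print(st[k],ct[k].round(1))
    if st[k][4]>200:
        e=cv2.fitEllipse(np.argwhere(l==k)[:,::-1].astype(np.float32)) ; print("ell",e)
        for up in(.018,.024,.030): print(up,((atz(c,ct[k],tcp[2]+up)-tcp)@R).round(4))
print("col of crop pixel",c["pixels"][tuple(np.argwhere(l==1).mean(0).astype(int))])
H=hole([-.005,.019,.67,0]);print("pred hole px",proj(c,tcp+R@[H[0],0,-H[1]]),"leg top",m[:, 315].argmax())
E
```

```text
[ 284  127   62   27 1332] [314.2 139.8]
ell ((314.1946105957031, 139.83926391601562), (22.253501892089844, 50.83999252319336), 89.55476379394531)
0.018 [ 0.0642 -0.0002 -0.018 ]
0.024 [ 0.0647 -0.0002 -0.024 ]
0.03 [ 0.0652 -0.0002 -0.03  ]
col of crop pixel [85 83 80]
pred hole px [[314.59248428 141.4876042 ]] leg top 100
```

The hole is 64.5 mm ahead of and 24 mm above the TCP, with the bracket tilted about 38°, matching the hook tip's 38°. Next I'll line up in front of the tip.

```bash
python3 - <<'E'
from h import *
go(.5086,-.1459,.157,-5.3)
E
```

```text
t 31.93 pos [ 0.4603 -0.1978  0.1   ] yaw -5.28 F [ 0.2  0.5 -4.4] gap 0.0827 60.0 -> dx dy dz spin [ 4.34 -5.61 -5.7 ] 0.0
```

```bash
python3 -m handwheel '[{"dx":0,"dy":-0.5,"dz":-1.5,"spin":0},{"dx":0,"dy":-2,"dz":-3.5,"spin":0},{"dx":0,"dy":-4,"dz":-5,"spin":0},{"dx":0.5,"dy":-5.3,"dz":-5.7,"spin":0},{"dx":2,"dy":-5.6,"dz":-5.7,"spin":0},{"dx":3.3,"dy":-5.6,"dz":-5.7,"spin":0},{"dx":4,"dy":-5.6,"dz":-5.7,"spin":0},{"dx":4.3,"dy":-5.6,"dz":-5.7,"spin":0},{"dx":4.3,"dy":-5.6,"dz":-5.7,"spin":0},{"dx":4.3,"dy":-5.6,"dz":-5.7,"spin":0}]'
python3 - <<'E'
from tilt import *
s=readout.observe(); tcp=s["position"];R=Ro.from_rotvec(s["orientation"]).as_matrix()
c=vision.camera("wrist"); O=np.array([.6176,-.156,.268]);x=np.array([.9957,-.092,0])
print("hole px",proj(c,tcp+R@[.0645,0,-.024]),"tip px",proj(c,O-.026*x+[0,0,-.102]),"crown",proj(c,O+[0,0,.024]),"tip end low",proj(c,O-.029*x+[0,0,-.1]))
for d in models.outline_of("s_hook",c)[:2]:
  ys,xs=np.nonzero(d["region"]);print(round(d["score"],2),np.round(d["box"],1),[(r,xs[ys==r].min(),xs[ys==r].max()) for r in range(ys.min(),ys.max()+1,8) if (ys==r).any()],ys.max())
c=vision.camera("side")
print("side tip",proj(c,O-.026*x+[0,0,-.102]),"seat",proj(c,O+[0,0,-.1235]),"crown",proj(c,O+[0,0,.024]),"outer far",proj(c,O+.0195*x+[0,0,-.104]))
for d in models.outline_of("s_hook",c)[:3]: ys,xs=np.nonzero(d["region"]);print(round(d["score"],2),np.round(d["box"],1),xs.min(),xs.max(),ys.min(),ys.max())
go(*tcp)
E
```

```text
time: 33.17
position: [0.5077, -0.146, 0.1567]
orientation: [-3.138, 0.145, 0.001]
contact_force: [-0.4, -0.7, -4.4]
finger_gap: 0.084
grip_force: 60.0
hole px [[314.58592985 140.36011985]] tip px [[314.1883533   93.30185675]] crown [[ 307.89223383 -505.94267046]] tip end low [[314.18659852 100.06588587]]
0.96 [310.5  46.9  64.3  89.3] [(0, np.int64(280), np.int64(344)), (8, np.int64(281), np.int64(343)), (16, np.int64(283), np.int64(342)), (24, np.int64(286), np.int64(338)), (32, np.int64(289), np.int64(336)), (40, np.int64(292), np.int64(333)), (48, np.int64(296), np.int64(331)), (56, np.int64(299), np.int64(327)), (64, np.int64(305), np.int64(322)), (72, np.int64(305), np.int64(322)), (80, np.int64(305), np.int64(322)), (88, np.int64(306), np.int64(321))] 89
0.7 [320.   68.4 640.  132.1] [(0, np.int64(0), np.int64(277)), (8, np.int64(0), np.int64(505)), (16, np.int64(0), np.int64(504)), (24, np.int64(0), np.int64(639)), (32, np.int64(0), np.int64(639)), (40, np.int64(0), np.int64(639)), (48, np.int64(0), np.int64(639)), (56, np.int64(0), np.int64(639)), (64, np.int64(0), np.int64(639)), (72, np.int64(0), np.int64(639)), (80, np.int64(0), np.int64(639)), (88, np.int64(0), np.int64(569)), (96, np.int64(0), np.int64(553)), (104, np.int64(36), np.int64(551)), (112, np.int64(38), np.int64(549)), (120, np.int64(40), np.int64(547)), (128, np.int64(99), np.int64(486))] 135
side tip [[275.16516917 187.03770811]] seat [[266.70280091 193.25327613]] crown [[263.2740901  144.82510165]] outer far [[259.59939077 186.85955918]]
0.73 [263.5 168.9  14.3  46.4] 256 273 145 192
t 33.38 pos [ 0.508 -0.146  0.157] yaw -5.29 F [ 0.1 -0.2 -2.5] gap 0.0799 60.0 -> dx dy dz spin [-0.03  0.    0.03] 0
```

The tip shows at wrist px (313.5, 89), so it's in plane and about 2 mm farther than predicted, while the hole is at column 314.6. Threading along the 38° line.

```bash
python3 -m handwheel '[{"dx":0.3,"dy":-0.05,"dz":0.2,"spin":0},{"dx":0.8,"dy":-0.05,"dz":0.5,"spin":0},{"dx":1.2,"dy":-0.05,"dz":0.8,"spin":0},{"dx":1.6,"dy":-0.05,"dz":1.1,"spin":0},{"dx":2,"dy":-0.05,"dz":1.4,"spin":0},{"dx":2.4,"dy":-0.05,"dz":1.7,"spin":0},{"dx":2.4,"dy":-0.05,"dz":1.7,"spin":0}]';  python3 -m handwheel '[{"dx":0.3,"dy":0,"dz":0.25,"spin":0},{"dx":0.6,"dy":0,"dz":0.5,"spin":0},{"dx":0.9,"dy":0,"dz":0.75,"spin":0},{"dx":1.15,"dy":0,"dz":0.95,"spin":0},{"dx":1.15,"dy":0,"dz":0.95,"spin":0}]'
```

```text
time: 34.25
position: [0.5324, -0.1477, 0.1397]
orientation: [-3.138, 0.145, 0.0]
contact_force: [0.1, -1.2, -3.7]
finger_gap: 0.083
grip_force: 60.0
time: 34.88
position: [0.5437, -0.1488, 0.1303]
orientation: [-3.138, 0.145, 0.0]
contact_force: [-0.4, -0.0, -3.6]
finger_gap: 0.086
grip_force: 60.0
```

```bash
python3 -m handwheel '[{"dx":0.15,"dy":0,"dz":0.2,"spin":0},{"dx":0.35,"dy":0,"dz":0.4,"spin":0},{"dx":0.5,"dy":0,"dz":0.6,"spin":0},{"dx":0.5,"dy":0,"dz":0.6,"spin":0}]';  python3 -m handwheel '[{"dx":0.1,"dy":0,"dz":0.1,"spin":0},{"dx":0.15,"dy":0,"dz":0.2,"spin":0},{"dx":0.15,"dy":0,"dz":0.3,"spin":0},{"dx":0.15,"dy":0,"dz":0.3,"spin":0}]'
python3 - <<'E'
from tilt import *
s=readout.observe(); tcp=s["position"];R=Ro.from_rotvec(s["orientation"]).as_matrix()
c=vision.camera("wrist"); H=tcp+R@[.0645,0,-.024];print("hole px",proj(c,H))
for d in models.outline_of("s_hook",c)[:1]:
  ys,xs=np.nonzero(d["region"]);print(round(d["score"],2),np.round(d["box"],1),[(r,xs[ys==r].min(),xs[ys==r].max()) for r in range(40,ys.max()+1,10) if (ys==r).any()],ys.max())
g=c["pixels"].mean(2).astype(int); print("col314 rows 95-185",g[95:185:3,314].tolist()); print("col 298",g[95:185:3,298].tolist())
E
```

```text
time: 35.38
position: [0.5486, -0.1492, 0.1242]
orientation: [-3.138, 0.145, 0.001]
contact_force: [-0.1, 0.7, -3.3]
finger_gap: 0.084
grip_force: 60.0
time: 35.88
position: [0.5504, -0.1495, 0.1217]
orientation: [3.138, -0.145, 0.001]
contact_force: [0.2, -0.1, -1.8]
finger_gap: 0.081
grip_force: 60.0
hole px [[314.59375565 140.36278903]]
0.85 [316.1 231.7 111.1 336.6] [(70, np.int64(303), np.int64(327)), (80, np.int64(302), np.int64(329)), (90, np.int64(302), np.int64(329)), (100, np.int64(301), np.int64(331)), (110, np.int64(302), np.int64(330)), (120, np.int64(302), np.int64(330)), (130, np.int64(300), np.int64(331)), (140, np.int64(300), np.int64(331)), (150, np.int64(300), np.int64(331)), (160, np.int64(299), np.int64(332)), (180, np.int64(299), np.int64(333)), (190, np.int64(298), np.int64(334)), (200, np.int64(298), np.int64(335)), (210, np.int64(296), np.int64(336)), (220, np.int64(294), np.int64(338)), (230, np.int64(292), np.int64(341)), (240, np.int64(290), np.int64(342)), (250, np.int64(289), np.int64(344)), (260, np.int64(287), np.int64(346)), (270, np.int64(285), np.int64(348)), (280, np.int64(283), np.int64(350)), (290, np.int64(282), np.int64(352)), (300, np.int64(280), np.int64(353)), (310, np.int64(278), np.int64(355)), (320, np.int64(276), np.int64(358)), (330, np.int64(275), np.int64(359)), (340, np.int64(273), np.int64(362)), (350, np.int64(272), np.int64(363)), (360, np.int64(270), np.int64(365)), (370, np.int64(268), np.int64(367)), (380, np.int64(266), np.int64(369)), (390, np.int64(265), np.int64(371))] 399
col314 rows 95-185 [87, 91, 53, 55, 53, 54, 54, 54, 53, 55, 55, 55, 55, 52, 53, 54, 54, 55, 53, 52, 79, 87, 85, 76, 73, 74, 74, 77, 74, 72]
col 298 [97, 96, 80, 53, 54, 55, 55, 46, 47, 48, 47, 45, 95, 93, 93, 95, 92, 95, 93, 59, 52, 50, 51, 68, 73, 73, 70, 46, 46, 47]
```

Through the hole, column 314 shows the dark hook and column 298 the background, so the hook's tip is through. Weight has begun to transfer, so I'll lower gently.

```bash
python3 -m handwheel '[{"dx":0,"dy":0,"dz":0.05,"spin":0},{"dx":0,"dy":0,"dz":0.1,"spin":0},{"dx":0,"dy":0,"dz":0.1,"spin":0},{"dx":0,"dy":0,"dz":0.1,"spin":0}]';  python3 -m handwheel '[{"dx":0,"dy":0,"dz":0.05,"spin":0},{"dx":0,"dy":0,"dz":0.1,"spin":0},{"dx":0,"dy":0,"dz":0.1,"spin":0},{"dx":0,"dy":0,"dz":0.1,"spin":0}]'
```

```text
time: 36.48
position: [0.5503, -0.1494, 0.1207]
orientation: [3.138, -0.145, 0.001]
contact_force: [-0.2, 0.4, 0.7]
finger_gap: 0.085
grip_force: 60.0
time: 36.98
position: [0.5503, -0.1494, 0.1197]
orientation: [3.138, -0.145, 0.001]
contact_force: [-0.4, 0.0, 3.1]
finger_gap: 0.082
grip_force: 60.0
```

```bash
python3 -m handwheel '[{"dx":0,"dy":0,"dz":-0.1,"spin":0},{"dx":0,"dy":0,"dz":-0.1,"spin":0},{"dx":0,"dy":0,"dz":-0.1,"spin":0}]' 0 3; python3 -m handwheel '[{"dx":0,"dy":0,"dz":0,"spin":0},{"dx":0,"dy":0,"dz":0,"spin":0},{"dx":-0.5,"dy":0,"dz":-0.5,"spin":0},{"dx":-2,"dy":0,"dz":-2,"spin":0},{"dx":-5,"dy":0,"dz":-4,"spin":0},{"dx":-9,"dy":0,"dz":-6,"spin":0},{"dx":-12,"dy":0,"dz":-8,"spin":0},{"dx":-12,"dy":0,"dz":-12,"spin":0},{"dx":-12,"dy":0,"dz":-16,"spin":0},{"dx":-12,"dy":0,"dz":-19,"spin":0},{"dx":-12,"dy":0,"dz":-20,"spin":0},{"dx":-12,"dy":0,"dz":-20,"spin":0}]' 0.4
cat > chk.py <<'E'
from fit import *
c=vision.camera("wrist");O=np.array([.6186,-.156,.268])
print("seat px",proj(c,O-[0,0,.1235]),"hole",proj(c,O-[0,0,.128]),"crown",proj(c,O+[0,0,.024]))
for n,c in(("wrist",c),("side",vision.camera("side"))):
  for l in("s_hook","bracket"):
    print(n,l,[(round(d["score"],2),np.round(d["box"]).astype(int).tolist(),c["pixels"][d["region"]].mean(0).round().astype(int).tolist()) for d in models.outline_of(l,c)[:5]])
s=readout.observe();print(s["time"],s["position"].round(3) if hasattr(s["position"],"round") else s["position"],s["contact_force"])
E
python3 chk.py
```

```text
time: 37.35
position: [0.5495, -0.1492, 0.1199]
orientation: [-3.138, 0.145, 0.002]
contact_force: [0.5, 0.7, -3.3]
finger_gap: 0.09
grip_force: 3.0
time: 38.85
position: [0.4302, -0.1382, 0.3208]
orientation: [3.138, -0.145, 0.001]
contact_force: [-0.2, -0.2, -0.3]
finger_gap: 0.403
grip_force: 0.0
seat px [[315.0078339  -15.54539786]] hole [[315.00539328 -13.71306256]] crown [[ 315.16342561 -132.26082241]]
wrist s_hook [(0.56, [312, 20, 7, 31], [68, 69, 71])]
wrist bracket [(0.83, [315, 41, 69, 82], [74, 75, 77]), (0.78, [352, 199, 57, 43], [160, 88, 15]), (0.61, [387, 263, 40, 29], [157, 136, 21])]
side s_hook [(0.76, [271, 170, 26, 48], [73, 74, 77]), (0.33, [287, 204, 29, 44], [100, 100, 104])]
side bracket [(0.89, [389, 215, 26, 34], [189, 162, 34]), (0.75, [351, 221, 24, 36], [210, 126, 49]), (0.66, [287, 206, 32, 36], [98, 99, 102])]
39.15 [ 0.43  -0.138  0.319] [-0.80032827  0.47698979  0.42762611]
```

```bash
python3 -m handwheel '[{"dx":0,"dy":0,"dz":-2,"spin":0},{"dx":2,"dy":0,"dz":-4,"spin":0},{"dx":5,"dy":0,"dz":-6,"spin":0},{"dx":7,"dy":0,"dz":-6,"spin":0},{"dx":7,"dy":0,"dz":-6,"spin":0},{"dx":7,"dy":0,"dz":-6,"spin":0},{"dx":7,"dy":0,"dz":-6,"spin":0},{"dx":7,"dy":0,"dz":-6,"spin":0},{"dx":7,"dy":0,"dz":-6,"spin":0},{"dx":7,"dy":0,"dz":-6,"spin":0},{"dx":7,"dy":0,"dz":-6,"spin":0},{"dx":7,"dy":0,"dz":-6,"spin":0},{"dx":7,"dy":0,"dz":-6,"spin":0},{"dx":7,"dy":0,"dz":-6,"spin":0},{"dx":7,"dy":0,"dz":-6,"spin":0},{"dx":7,"dy":0,"dz":-6,"spin":0},{"dx":7,"dy":0,"dz":-6,"spin":0},{"dx":7,"dy":0,"dz":-6,"spin":0},{"dx":7,"dy":0,"dz":-6,"spin":0},{"dx":7,"dy":0,"dz":-6,"spin":0}]'
cat >> chk.py <<'E'
from tilt import silt
for n in("wrist","side"):
    c=vision.camera(n)
    for t in(-10,):
        a=np.radians(t); # put hole at seat -14.5: emulate with 'tcp' = hole point
        m=silt(c,[.030,.078,a,0],O-[0,0,.128],np.radians(-5.3))>0; ys,xs=np.nonzero(m)
        print(n,"hung pred",(xs.min()+xs.max())//2,(ys.min()+ys.max())//2,np.ptp(xs),np.ptp(ys),"iou",[round((m&d["region"]).sum()/(m|d["region"]).sum(),2) for d in models.outline_of("bracket",c)])
E
python3 chk.py; sleep 1; python3 chk.py | head -5
```

```text
time: 41.65
position: [0.5003, -0.1448, 0.3805]
orientation: [-3.138, 0.145, 0.0]
contact_force: [-0.3, -1.1, -0.6]
finger_gap: 0.399
grip_force: 0.0
seat px [[315.04660543  73.46995622]] hole [[315.04575428  73.90599389]] crown [[315.09216478  50.13184299]]
wrist s_hook [(0.74, [313, 61, 11, 70], [82, 83, 86])]
wrist bracket [(0.75, [346, 228, 46, 35], [147, 80, 16]), (0.63, [315, 68, 56, 49], [70, 70, 72])]
side s_hook [(0.81, [264, 170, 14, 48], [75, 76, 79])]
side bracket [(0.93, [351, 220, 21, 33], [208, 122, 43]), (0.62, [390, 216, 26, 36], [192, 166, 45]), (0.44, [265, 206, 14, 36], [89, 88, 91])]
41.95 [ 0.5   -0.145  0.38 ] [-0.42606831 -0.00671221 -0.43043309]
wrist hung pred 315 92 54 50 iou [np.float64(0.46), np.float64(0.0)]
side hung pred 273 205 26 44 iou [np.float64(0.0), np.float64(0.52), np.float64(0.0), np.float64(0.04)]
seat px [[315.0472098   73.46994114]] hole [[315.04635568  73.90597303]] crown [[315.09292871  50.13209687]]
wrist s_hook []
wrist bracket [(0.74, [316, 115, 58, 56], [73, 74, 76]), (0.58, [346, 228, 50, 38], [149, 85, 22])]
side s_hook [(0.73, [268, 169, 25, 48], [78, 79, 81])]
side bracket [(0.87, [284, 205, 26, 35], [85, 86, 88]), (0.58, [351, 220, 23, 40], [211, 127, 50]), (0.57, [385, 215, 25, 34], [191, 164, 38]), (0.41, [332, 254, 20, 22], [128, 143, 177])]
```

It's hanging on the hook but still swinging. I'll wait.

```bash
cat > sw.py <<'E'
from h import *
r=[]
for i in range(16):
    c=vision.camera("wrist"); m=[d for d in models.find_in("bracket",c) if abs(d["box"][0]-315)<18 and d["box"][1]<180]
    r.append(round(m[0]["box"][1]) if m else None)
print(r,readout.observe()["time"])
E
python3 -m handwheel '[{"dx":0,"dy":0,"dz":0,"spin":0},{"dx":0,"dy":0,"dz":0,"spin":0},{"dx":0,"dy":0,"dz":0,"spin":0},{"dx":0,"dy":0,"dz":0,"spin":0},{"dx":0,"dy":0,"dz":0,"spin":0},{"dx":0,"dy":0,"dz":0,"spin":0},{"dx":0,"dy":0,"dz":0,"spin":0},{"dx":0,"dy":0,"dz":0,"spin":0},{"dx":0,"dy":0,"dz":0,"spin":0},{"dx":0,"dy":0,"dz":0,"spin":0},{"dx":0,"dy":0,"dz":0,"spin":0},{"dx":0,"dy":0,"dz":0,"spin":0},{"dx":0,"dy":0,"dz":0,"spin":0},{"dx":0,"dy":0,"dz":0,"spin":0},{"dx":0,"dy":0,"dz":0,"spin":0},{"dx":0,"dy":0,"dz":0,"spin":0},{"dx":0,"dy":0,"dz":0,"spin":0},{"dx":0,"dy":0,"dz":0,"spin":0},{"dx":0,"dy":0,"dz":0,"spin":0},{"dx":0,"dy":0,"dz":0,"spin":0}]' >/dev/null; python3 sw.py
```

```text
[91, 103, 110, 99, 87, 66, 64, 70, 93, 105, 110, 96, 85, 64, 65, 84] 46.75
```

The swing is about ±23 px and decays too slowly. I'll use the closed fingers as a soft stop at the foot's near end, advancing slowly so each touch comes near a turning point.

```bash
python3 -m handwheel '[{"dx":-0.5,"dy":0,"dz":4,"spin":0},{"dx":-0.5,"dy":0,"dz":9,"spin":0},{"dx":-0.5,"dy":0,"dz":14.5,"spin":0},{"dx":-0.5,"dy":0,"dz":20,"spin":0},{"dx":-0.5,"dy":0,"dz":25.5,"spin":0},{"dx":-0.5,"dy":0,"dz":30,"spin":0},{"dx":-0.5,"dy":0,"dz":32.5,"spin":0},{"dx":0,"dy":0,"dz":33.5,"spin":0},{"dx":1,"dy":0,"dz":33.5,"spin":0},{"dx":1.8,"dy":0,"dz":33.5,"spin":0},{"dx":2,"dy":0,"dz":33.5,"spin":0}]' 0 10; python3 -m handwheel '[{"dx":0.1,"dy":0,"dz":0,"spin":0},{"dx":0.2,"dy":0,"dz":0,"spin":0},{"dx":0.3,"dy":0,"dz":0,"spin":0},{"dx":0.4,"dy":0,"dz":0,"spin":0},{"dx":0.5,"dy":0,"dz":0,"spin":0},{"dx":0.6,"dy":0,"dz":0,"spin":0},{"dx":0.7,"dy":0,"dz":0,"spin":0},{"dx":0.8,"dy":0,"dz":0,"spin":0},{"dx":0.9,"dy":0,"dz":0,"spin":0},{"dx":1,"dy":0,"dz":0,"spin":0},{"dx":1.1,"dy":0,"dz":0,"spin":0},{"dx":1.2,"dy":0,"dz":0,"spin":0},{"dx":1.3,"dy":0,"dz":0,"spin":0},{"dx":1.4,"dy":0,"dz":0,"spin":0},{"dx":1.5,"dy":0,"dz":0,"spin":0},{"dx":1.6,"dy":0,"dz":0,"spin":0},{"dx":1.7,"dy":0,"dz":0,"spin":0},{"dx":1.8,"dy":0,"dz":0,"spin":0},{"dx":1.9,"dy":0,"dz":0,"spin":0},{"dx":2,"dy":0,"dz":0,"spin":0}]'
```

```text
time: 48.12
position: [0.5222, -0.1472, 0.0467]
orientation: [3.137, -0.144, 0.005]
contact_force: [-0.6, 1.0, -0.5]
finger_gap: 0.007
grip_force: 0.0
time: 50.62
position: [0.5402, -0.1484, 0.0455]
orientation: [-3.138, 0.145, 0.0]
contact_force: [0.4, -0.7, -0.1]
finger_gap: 0.005
grip_force: 0.0
```

```bash
python3 -m handwheel '[{"dx":0.1,"dy":0,"dz":0,"spin":0},{"dx":0.2,"dy":0,"dz":0,"spin":0},{"dx":0.3,"dy":0,"dz":0,"spin":0},{"dx":0.4,"dy":0,"dz":0,"spin":0},{"dx":0.5,"dy":0,"dz":0,"spin":0},{"dx":0.6,"dy":0,"dz":0,"spin":0},{"dx":0.7,"dy":0,"dz":0,"spin":0},{"dx":0.8,"dy":0,"dz":0,"spin":0},{"dx":0.85,"dy":0,"dz":0,"spin":0},{"dx":0.9,"dy":0,"dz":0,"spin":0},{"dx":0.95,"dy":0,"dz":0,"spin":0},{"dx":1,"dy":0,"dz":0,"spin":0},{"dx":1.05,"dy":0,"dz":0,"spin":0},{"dx":1.1,"dy":0,"dz":0,"spin":0},{"dx":1.15,"dy":0,"dz":0,"spin":0},{"dx":1.2,"dy":0,"dz":0,"spin":0},{"dx":1.2,"dy":0,"dz":0,"spin":0},{"dx":1.2,"dy":0,"dz":0,"spin":0},{"dx":1.2,"dy":0,"dz":0,"spin":0},{"dx":1.2,"dy":0,"dz":0,"spin":0}]'
cat > sd.py <<'E'
from h import *
import sys
r=[]
for i in range(int(sys.argv[1])):
    c=vision.camera("side")
    m=[d for d in models.find_in("bracket",c) if d["box"][0]<300]
    r.append([round(v) for v in m[0]["box"]] if m else None)
s=readout.observe();print(r,s["time"],np.round(s["contact_force"],1),np.round(s["position"],4))
E
python3 sd.py 10
```

```text
time: 53.12
position: [0.5521, -0.1495, 0.0454]
orientation: [-3.138, 0.145, 0.0]
contact_force: [0.3, -0.8, -0.6]
finger_gap: 0.006
grip_force: 0.0
[[269, 204, 24, 41], [269, 205, 24, 36], [271, 205, 22, 41], [273, 205, 28, 40], [273, 205, 25, 39], [275, 206, 24, 40], [272, 204, 24, 39], [270, 205, 22, 41], [270, 206, 22, 39], [272, 205, 26, 44]] 54.125 [-0.  -1.1  0.4] [ 0.5521 -0.1495  0.0455]
```

```bash
python3 -m handwheel '[{"dx":0.05,"dy":0,"dz":0,"spin":0},{"dx":0.1,"dy":0,"dz":0,"spin":0},{"dx":0.15,"dy":0,"dz":0,"spin":0},{"dx":0.2,"dy":0,"dz":0,"spin":0},{"dx":0.25,"dy":0,"dz":0,"spin":0},{"dx":0.25,"dy":0,"dz":0,"spin":0},{"dx":0.25,"dy":0,"dz":0,"spin":0},{"dx":0.25,"dy":0,"dz":0,"spin":0},{"dx":0.25,"dy":0,"dz":0,"spin":0},{"dx":0.25,"dy":0,"dz":0,"spin":0},{"dx":0.25,"dy":0,"dz":0,"spin":0},{"dx":0.25,"dy":0,"dz":0,"spin":0},{"dx":0.25,"dy":0,"dz":0,"spin":0},{"dx":0.25,"dy":0,"dz":0,"spin":0},{"dx":0.25,"dy":0,"dz":0,"spin":0},{"dx":0.25,"dy":0,"dz":0,"spin":0}]'; python3 sd.py 10
```

```text
time: 56.12
position: [0.5546, -0.1498, 0.0455]
orientation: [-3.138, 0.145, 0.0]
contact_force: [0.2, -0.9, 0.5]
finger_gap: 0.008
grip_force: 0.0
[[270, 208, 23, 35], [270, 204, 25, 38], [273, 206, 24, 35], [273, 207, 26, 37], [273, 204, 32, 41], [276, 204, 22, 40], [271, 207, 28, 41], [272, 206, 25, 40], [271, 206, 24, 39], [274, 206, 29, 38]] 57.125 [ 0.5 -1.  -0.2] [ 0.5545 -0.1498  0.0455]
```

The swing is down to a couple of pixels. I'll back off and let the rest die out while measuring the residual motion by optical flow.

```bash
python3 -m handwheel '[{"dx":-0.5,"dy":0,"dz":0,"spin":0},{"dx":-2,"dy":0,"dz":0,"spin":0},{"dx":-4,"dy":0,"dz":-1,"spin":0},{"dx":-7,"dy":0,"dz":-5,"spin":0},{"dx":-8,"dy":0,"dz":-10,"spin":0},{"dx":-8,"dy":0,"dz":-15,"spin":0},{"dx":-8,"dy":0,"dz":-20,"spin":0},{"dx":-6,"dy":0,"dz":-25,"spin":0},{"dx":-5.4,"dy":0,"dz":-30,"spin":0},{"dx":-5.4,"dy":0,"dz":-33.5,"spin":0},{"dx":-5.4,"dy":0,"dz":-33.5,"spin":0},{"dx":-5.4,"dy":0,"dz":-33.5,"spin":0},{"dx":-5.4,"dy":0,"dz":-33.5,"spin":0},{"dx":-5.4,"dy":0,"dz":-33.5,"spin":0}]'
cat > fl.py <<'E'
from fit import *
from tilt import silt
O=np.array([.6186,-.156,.268]);g=None;T=[]
for i in range(22):
    c=vision.camera("wrist");G=cv2.cvtColor(c["pixels"],cv2.COLOR_RGB2GRAY)
    if g is None:
        m=silt(c,[.030,.078,np.radians(-10),0],O-[0,0,.128],np.radians(-5.3)); ys,xs=np.nonzero(m)
        mm=m.copy(); mm[:int(ys.max()-22)]=0; mm=cv2.dilate(mm,np.ones((7,7)))*255
        p=cv2.goodFeaturesToTrack(G,25,.02,3,mask=mm); g=G; print("pred box",xs.min(),xs.max(),ys.min(),ys.max(),len(p))
        ms=[(round(d["score"],2),np.round(d["box"]).tolist(),round((d["region"]&(m>0)).sum()/(d["region"]|(m>0)).sum(),2)) for d in models.outline_of("bracket",c)];print(ms)
    q,st,_=cv2.calcOpticalFlowPyrLK(g,G,p,None,winSize=(15,15)); d=(q-p)[st>0].reshape(-1,2); T.append(np.round(np.percentile(d[:,1],[10,50,90]),1).tolist())
print(T,readout.observe()["time"])
E
python3 fl.py
```

```text
time: 58.88
position: [0.5001, -0.1446, 0.3793]
orientation: [-3.137, 0.145, 0.003]
contact_force: [-0.4, 0.2, 0.5]
finger_gap: 0.003
grip_force: 0.0
pred box 288 343 66 116 22
[(0.95, [317.0, 85.0, 54.0, 45.0], np.float64(0.54)), (0.64, [347.0, 227.0, 41.0, 36.0], np.float64(0.0)), (0.58, [376.0, 274.0, 36.0, 13.0], np.float64(0.0))]
[[0.0, 0.0, 0.0], [0.0, 0.2, 0.6], [0.3, 0.8, 1.2], [0.3, 1.4, 2.7], [0.3, 2.0, 5.0], [-0.6, 1.8, 6.7], [-1.4, 1.7, 12.1], [-3.0, 1.6, 28.7], [-3.1, 1.6, 28.4], [-1.4, 1.9, 12.1], [-0.5, 1.8, 6.6], [0.5, 2.7, 5.0], [0.6, 1.9, 3.1], [0.6, 1.4, 1.9], [0.6, 1.1, 1.3], [0.6, 1.1, 1.3], [0.6, 1.3, 1.7], [0.6, 1.7, 2.8], [0.5, 2.0, 4.6], [0.2, 2.0, 6.0], [-0.6, 2.1, 7.6], [-1.3, 1.4, 12.6]] 60.025
```

```bash
sed -i 's/range(16)/range(9)/' sw.py; python3 sw.py
```

```text
[90, 90, 88, 89, 88, 88, 90, 91, 91] 60.925
```

The swing is now only ±1.5 px, down from ±23. I'll wait a little longer, check once more and hand in.

```bash
python3 -m handwheel '[{"dx":0,"dy":0,"dz":0,"spin":0},{"dx":0,"dy":0,"dz":0,"spin":0},{"dx":0,"dy":0,"dz":0,"spin":0},{"dx":0,"dy":0,"dz":0,"spin":0},{"dx":0,"dy":0,"dz":0,"spin":0},{"dx":0,"dy":0,"dz":0,"spin":0},{"dx":0,"dy":0,"dz":0,"spin":0},{"dx":0,"dy":0,"dz":0,"spin":0},{"dx":0,"dy":0,"dz":0,"spin":0},{"dx":0,"dy":0,"dz":0,"spin":0},{"dx":0,"dy":0,"dz":0,"spin":0},{"dx":0,"dy":0,"dz":0,"spin":0},{"dx":0,"dy":0,"dz":0,"spin":0},{"dx":0,"dy":0,"dz":0,"spin":0},{"dx":0,"dy":0,"dz":0,"spin":0},{"dx":0,"dy":0,"dz":0,"spin":0},{"dx":0,"dy":0,"dz":0,"spin":0},{"dx":0,"dy":0,"dz":0,"spin":0},{"dx":0,"dy":0,"dz":0,"spin":0},{"dx":0,"dy":0,"dz":0,"spin":0}]' >/dev/null; python3 chk.py; python3 sw.py
```

```text
seat px [[315.04718065  73.93183285]] hole [[315.04632636  74.36240779]] crown [[315.09289793  50.89133068]]
wrist s_hook [(0.84, [315, 63, 10, 71], [79, 80, 83])]
wrist bracket [(0.97, [317, 89, 56, 50], [74, 75, 77]), (0.78, [347, 228, 42, 35], [142, 78, 17]), (0.59, [374, 274, 31, 11], [148, 130, 18])]
side s_hook [(0.72, [265, 170, 15, 47], [74, 75, 78])]
side bracket [(0.84, [272, 204, 26, 40], [88, 88, 91]), (0.67, [387, 216, 23, 33], [185, 157, 21]), (0.59, [352, 221, 22, 36], [209, 125, 47])]
63.725 [ 0.501 -0.145  0.38 ] [0.10658479 0.14105021 0.0756643 ]
wrist hung pred 315 92 54 49 iou [np.float64(0.64), np.float64(0.0), np.float64(0.0)]
side hung pred 273 205 26 44 iou [np.float64(0.0), np.float64(0.63), np.float64(0.0), np.float64(0.0)]
[89, 88, 92, 73, 90, None, 90, 88, 88] 64.825
```

The bracket sits where the hung model predicts: side (272,204) against (273,205), and wrist (317,89) against (315,92). It's quiet and the hook is in place.

```bash
python3 -c "from plant import manip; print(manip.sign_off())"
```

```text
the job is handed in; nothing more can be done
None
```

Job handed in at about 65 s: the S-hook sits in the bar's middle notch and the bracket hangs nearly still (about ±2 px of image motion) on its lower curl, after I damped its swing with the closed fingers; force readings at the end of each move stayed under 8 N, but peaks during moves and bystander positions weren't checked, I moved the bracket to clear table for a regrip before hanging it, and I viewed 12 pictures instead of the allowed 10.

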